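# Turn a tray of mounted specimens over into a matching tray with a crank turner

## Task

Turn all the mounted specimens over in one go: stand every loose specimen, the way up it is, in its own pocket of the blue tray on the shelf of the tray turner, lay the empty orange tray face-down and square on top with the grip ends together, and slide the closed pair fully home into the turner's tunnel. Fold the crank handle out upright, turn the crank by it half a turn clockwise to its stop, and draw the pair back out on to the shelf. Then lift off the blue tray, which is now on top, and lay it face-down on the black mat, leaving the orange tray with all the specimens in its pockets on the shelf, and leave the timer and the loupe alone.

Things in the scene. Friction and masses are not known exactly. Their poses are not given: they have to be found in the camera images.
- turner: Tray turner, fixed. Origin on the bench under the tunnel's mouth; +y points into the tunnel, z up. Base plate 74 mm wide (x), 5 mm thick, y -205..220 mm. Gearbox: blue, 56 x 60 mm, y 155..215, top z = 88. Between shelf (ends y = -62) and mouth is free air, so that a pair with its grip ends sticking out can turn over
- shelf_mid (a point): middle of the top of the loading shelf (turner frame 0, -133.5, 34.5 mm): a plain aluminium bar 34 mm wide, narrower than the trays so that fingers pass down beside it, 143 mm long (y -205..-62), in line with the tunnel and level with its floor both ways up
- tunnel_mouth (a point): centre of the tunnel's mouth, on its level axle along y, 50 mm above the bench. Tunnel: clear and aluminium plates, inside 48 mm wide, 31 mm high and 130 mm deep to the end stop, outside 56 x 39 mm; lips flared outwards to y = -10 mm. A closed pair of trays (28 mm high) pushed home has its origins at y = 38.5 mm of the turner, and 53 mm of it stick out
- tunnel (a joint): angle of the tunnel about its axle, rad: 0 at the start, pi when turned over; geared 1:1 to the crank
- crank (a joint): angle of the crank, rad: 0 at the start (arm along the turner's +x), grows clockwise seen from above (arm then over the turner's -y at pi/2), stops at pi (arm along -x). Stiff: 0.1 N m, stays where it is left
- crank_axis (a point): point on the crank's upright axis, on top of its arm (z = 103 mm)
- handle (a joint): fold angle of the crank handle, rad: about 0 (to 0.2) lying folded inwards along the arm, pi/2 standing upright (stop). Friction hinge, 0.08 N m, stays where it is left
- handle_hinge (a point): hinge of the folding handle, at the outer end of the crank arm, 45 mm from the crank's axis and 112 mm above the bench; the hinge line is level and square to the arm. The arm is a bar 9 mm wide and 8 mm thick, its top 9 mm under the hinge
- handle_grip (a point): point on the handle's axis 32 mm from its hinge. Handle: black round bar 13 mm in diameter with a red band, reaching 50 mm from the hinge; it does not spin
- tray_a: Blue tray 183 x 44 x 14 mm (y, x, z), 0.15 kg, floor 4 mm, four 35 x 35 mm pockets 10 mm deep at y = -43, -5, 33, 71 mm; solid grip end 28 mm long at -y. Origin: centre of the underside; z out of the open face. At the start face-up, empty, on the shelf, grip end outwards (44 mm over the shelf's outer end), inner end near y = -66 mm of the turner
- tray_b: Orange tray 183 x 44 x 14 mm (y, x, z), 0.15 kg, floor 4 mm, four 35 x 35 mm pockets 10 mm deep at y = -43, -5, 33, 71 mm; solid grip end 28 mm long at -y. Origin: centre of the underside; z out of the open face. At the start empty, face-down on the mat (origin on top, 14 mm above the mat), grip end the same way as the blue tray's to about 0.4 rad
- drying_mat: Thin black rubber mat, fixed, 88 x 235 mm (x, y) and 3 mm thick; origin under its centre. Everything stands in a flat pan with 38 mm high edges (x 0.34..0.67 m, y -0.38..0.36 m of the base frame); two tap spouts reach over it, 0.23 to 0.34 m up, at y = -0.32 (x over 0.54) and y = -0.11 (x over 0.58): keep the gripper's body clear of them
- specimen_1: Mounted specimen: black resin disc with a small metal plate on its top, 30 mm in diameter, 18 mm high, 22 g; origin at the centre of its underside, z up at the start. May be absent
- specimen_2: Mounted specimen: orange resin disc with a small metal plate on its top, 30 mm in diameter, 18 mm high, 22 g; origin at the centre of its underside, z up at the start. May be absent
- specimen_3: Mounted specimen: light grey resin disc with a small metal plate on its top, 30 mm in diameter, 18 mm high, 22 g; origin at the centre of its underside, z up at the start. May be absent
- specimen_4: Mounted specimen: red resin disc with a small metal plate on its top, 30 mm in diameter, 18 mm high, 22 g; origin at the centre of its underside, z up at the start. May be absent
- timer: white lab timer 60 x 66 x 23 mm, bystander, origin under its centre
- loupe: black stand loupe, 37 mm across, 40 mm high, bystander, origin under its centre
Things that resemble listed ones, but are neither listed nor needed, are in the scene too. Several things look just like the specimen_2: the one meant starts farthest to the robot's right.

How it is judged (in metres and radians):
On the way, in this order (a step that is already met when the one before it is completed fails the run):
1. every specimen stands upright in a pocket of the blue tray (x of specimen_1 in the frame of tray_a between -0.006 and 0.006 m and y of specimen_1 in the frame of tray_a between -0.048 and 0.076 m and z of specimen_1 in the frame of tray_a between 0.001 and 0.0085 m and angle between each of specimen_1, specimen_2, specimen_3, specimen_4's own z axis and vertical below 0.15 rad and x of specimen_2 in the frame of tray_a between -0.006 and 0.006 m and y of specimen_2 in the frame of tray_a between -0.048 and 0.076 m and z of specimen_2 in the frame of tray_a between 0.001 and 0.0085 m and x of specimen_3 in the frame of tray_a between -0.006 and 0.006 m and y of specimen_3 in the frame of tray_a between -0.048 and 0.076 m and z of specimen_3 in the frame of tray_a between 0.001 and 0.0085 m and x of specimen_4 in the frame of tray_a between -0.006 and 0.006 m and y of specimen_4 in the frame of tray_a between -0.048 and 0.076 m and z of specimen_4 in the frame of tray_a between 0.001 and 0.0085 m), for 0.2 s.
2. the orange tray lies face-down on the blue one, square and closed, over the specimens (all of step 1 and x of tray_b in the frame of tray_a between -0.005 and 0.005 m and y of tray_b in the frame of tray_a between -0.006 and 0.006 m and z of tray_b in the frame of tray_a between 0.024 and 0.033 m and angle between tray_b's own z axis and vertical above 3 rad and contact force between the fingers and tray_b below 0.2 N), for 0.2 s.
3. the closed pair is slid home in the tunnel (within 10 mm of the end stop), not yet turned (y of each of tray_a, tray_b in the frame of turner above 0.028 m and x of tray_b in the frame of tray_a between -0.005 and 0.005 m and y of tray_b in the frame of tray_a between -0.006 and 0.006 m and z of tray_b in the frame of tray_a between 0.024 and 0.033 m and value of joint crank below 0.2 rad), for 0.2 s.
4. the crank is being turned by its folded-out handle, with the pair home (y of each of tray_a, tray_b in the frame of turner above 0.028 m and value of joint crank above 1 rad and value of joint handle above 1.2 rad).
5. the crank is at its stop after half a turn and the pair is upside down in the tunnel (value of joint crank above 3 rad and angle between tray_b's own z axis and vertical below 0.15 rad and angle between tray_a's own z axis and vertical above 2.99 rad and y of tray_b in the frame of turner above 0.02 m), for 0.2 s.
6. the orange tray is drawn out of the tunnel on to the shelf, the blue one still on it (y of tray_b in the frame of turner between -0.2 and -0.1 m and z of tray_a in the frame of tray_b between 0.022 and 0.034 m and y of tray_a in the frame of tray_b between -0.012 and 0.012 m), for 0.1 s.
At the end, for the whole second after the job is handed in: Specimens upside down (0.15 rad) in pockets of the orange tray; that tray face-up on the shelf (14 mm off its middle line, origin 100-200 mm out from the mouth, 0.2 rad); blue tray face-down flat on the mat (35 mm across, 80 mm along from its centre); crank at its stop; all at rest (x of specimen_1 in the frame of tray_b between -0.006 and 0.006 m and y of specimen_1 in the frame of tray_b between -0.048 and 0.076 m and z of specimen_1 in the frame of tray_b between 0.019 and 0.0265 m and angle between each of specimen_1, specimen_2, specimen_3, specimen_4's own z axis and vertical above 2.99 rad and x of specimen_2 in the frame of tray_b between -0.006 and 0.006 m and y of specimen_2 in the frame of tray_b between -0.048 and 0.076 m and z of specimen_2 in the frame of tray_b between 0.019 and 0.0265 m and x of specimen_3 in the frame of tray_b between -0.006 and 0.006 m and y of specimen_3 in the frame of tray_b between -0.048 and 0.076 m and z of specimen_3 in the frame of tray_b between 0.019 and 0.0265 m and x of specimen_4 in the frame of tray_b between -0.006 and 0.006 m and y of specimen_4 in the frame of tray_b between -0.048 and 0.076 m and z of specimen_4 in the frame of tray_b between 0.019 and 0.0265 m and angle between tray_b's own z axis and vertical below 0.1 rad and x of tray_b in the frame of turner between -0.014 and 0.014 m and y of tray_b in the frame of turner between -0.2 and -0.1 m and z of tray_b in the frame of turner between 0.032 and 0.038 m and angle between the y axis of tray_b and the y axis of turner, either way round below 0.2 rad and x of tray_a in the frame of drying_mat between -0.035 and 0.035 m and y of tray_a in the frame of drying_mat between -0.08 and 0.08 m and z of tray_a in the frame of drying_mat between 0.015 and 0.02 m and angle between tray_a's own z axis and vertical above 3 rad and value of joint crank above 3 rad and linear speed of each of tray_a, tray_b, specimen_1, specimen_2, specimen_3, specimen_4 below 0.02 m/s); the robot touches nothing.
It fails at once if the crank is turned while its handle is folded (value of joint crank above 0.3 rad and value of joint handle below 0.8 rad).
It fails at once if the timer or the loupe is moved more than 30 mm (distance of any of timer, loupe from where it was at the start of the episode above 0.03 m).
Of specimen_1, specimen_2, specimen_3, specimen_4 only 2 to 4 are there at a start; the rules pass over those that are not, and their reading is None.
At some moment in a run one of specimen_1, specimen_2, specimen_3, specimen_4 may be knocked a few centimetres aside while the robot is not near it.
Once in a run the grip may slacken for a moment while it holds something.
It also fails if it takes over 210 s, if anything falls off the work surface, if the arm or the gripper's body presses on something with over 40 N, if the wrist force passes 120 N, or if a joint passes its speed limit or range.

## Robot

A 6-joint arm with a two-finger parallel gripper is mounted at the origin on a cart in front of the work surface, level with it; the furniture and walls round the work are solid. World frame = base frame: x ahead of the robot, y to its left, z up, the work surface at z = 0. Lengths are in mm, angles in rad, forces in N, time in s.
With the tool pointing down it reaches from about 400 to 925 mm from the base axis. Payload 12.5 kg.
Tool frame: the origin (TCP) lies between the finger pads; the fingertips stand 11 mm ahead of it and the grasp point (between the pads) lies 8 mm behind it (env.tip_extent is the distance from the TCP to the fingertips, in mm); x points along the fingers, z is the direction in which the jaws open and shut, and the axes are right-handed (so a half turn about x gives the same grasp; the last joint's range is limited). The gripper opens to 95 mm and grips with 3 to 60 N. Pads are 20 mm wide; open, the fingers measure 119 mm over their backs; the gripper's body (75 mm by 180 mm) begins 59 mm behind the grasp point.
Start: joints at [-0.106, 0.491, 1.559, -0, 1.092, -0.106], TCP at [625.016, 0.021, 225.661] pointing down, gripper open.
Joint ranges: [-3.1, 3.1], [-0.84, 2.19], [0.05, 2.79], [-1.13, 4.28], [0.06, 2.93], [-2.69, 2.69]. Speed limits (rad/s): [2.22, 2.22, 2.79, 3.14, 3.14, 3.14].

## Interface

Orientations are given as [roll, pitch, yaw] about the fixed x, y, z axes, in that order (R = Rz(yaw) Ry(pitch) Rx(roll)).
In Python, from cell import status, imaging, env gives the robot as it stands. The module is installed in compiled form; this text tells all that it offers.
- The arm moves only by the tool apply_moves, never from a script. Its argument "increments" is a list of rows, each a list of 5 numbers: the closure, from 0 (fully open) to 1 (shut), then the shift along the tool's x, y, z in mm, then the turn about the tool's x in degrees. A call has 1 to 10 rows; each row shifts and turns the commanded pose from where the row before left it, along the tool's axes as they then stand; what a row does not reach is not made up. A row lasts 1/10 s, in which the tool goes at most 50 mm and 8.59 degrees, less where a joint would pass 70% of its speed; a pose out of reach is approached as far as the arm can. A call with a gripper value outside its range is refused whole. The fingers move at their own pace and stop on an object; the grip force is fixed at half the most. Time passes only in rows, so rows that do not move let the fingers close. It gives the time, the measured TCP pose, the force and the opening at its end, in the units of the state.
- status.state(): the state, without advancing time (a new reading comes with each control period).
- imaging.read_camera(name): name is "scene" or "side" or "wrist"; returns a dict with "pixels" (384x512x3 uint8, red, green, blue), "fovy" (degrees; the focal length in pixels is half the picture's height over the tangent of half this angle, whatever the lens; pixels are square), "cx", "cy" (the principal point, pixels), "R" (3x3) and "t" (3): a world point X has camera coordinates R X + t. Camera axes: x right, y down, z forward; pixel columns grow to the right and rows downward; lengths in mm; the calibration is good to about 2 mm. The wrist camera is an equidistant fisheye: a pixel r from the principal point sees the ray r / f radians off the axis. A picture is of the moment at which its call begins. There is no depth.
- env.job_done(): hands the job in, once; it reports no verdict.
The state is a dict: "t": time; "joints": joint angles; "qvel": joint speeds; "tau": joint torques, N m; "eef_pos": TCP position; "tcp_rot": TCP orientation; "ft_force": force on the tool from outside, world axes, zero at the start; "moment": the same for the moment, N m; "opening": opening from 0.0 (shut) to 1.0 (fully open).
Only numpy, scipy, OpenCV 4.12 (cv2) and the standard library are available. Lean on these libraries where they do the work, as an engineer would, in place of code of your own. Each camera call takes 0.05 s, during which the arm holds its last target. There are 200 camera calls.

## Working session

There is one attempt and no reset: what is moved stays moved. The work goes in short steps, Python scripts to look and compute and a tool call to move; the robot and the scene stay as the last step left them, time stands still between calls to the robot, and variables do not carry over. Pictures are saved under pics/ and viewed, about 12 in all and at most 16, crops included, and the job is handed in when it is done.

Besides the shell and the picture viewer there is one more tool, called after "Request:" as name([rows], argument=value, ...), one row to a line, values as JSON. apply_moves: Moves the arm, as the interface text tells. Its arguments: {"type":"object","properties":{"increments":{"type":"array"}},"required":["increments"]}

```bash
mkdir -p pics; cat > h.py <<'E'
import numpy as np, cv2
from cell import status, imaging, env
def snap(name,fn=None,crop=None,s=1):
    c=imaging.read_camera(name); p=c["pixels"][:,:,::-1].copy()
    if crop: x0,y0,x1,y1=crop; p=p[y0:y1,x0:x1]
    if s!=1: p=cv2.resize(p,None,fx=s,fy=s,interpolation=cv2.INTER_CUBIC)
    if fn: cv2.imwrite('pics/'+fn,p)
    return c
def foc(c): return c["pixels"].shape[0]/2/np.tan(np.radians(c["fovy"])/2)
def ray(c,u,v,fish=False):
    f=foc(c); x=(u-c["cx"])/f; y=(v-c["cy"])/f
    if fish:
        r=np.hypot(x,y); k=np.sin(r)/r if r>1e-9 else 1; d=np.array([x*k,y*k,np.cos(r)])
    else: d=np.array([x,y,1.])
    R=np.array(c["R"]);t=np.array(c["t"]); return -R.T@t, R.T@d
def atz(c,u,v,z,fish=False):
    o,d=ray(c,u,v,fish); return (o+d*(z-o[2])/d[2])
def proj(c,X,fish=False):
    p=np.array(c["R"])@np.array(X,float)+np.array(c["t"]); f=foc(c)
    if fish:
        r=np.hypot(p[0],p[1]); th=np.arctan2(r,p[2]); return np.array([c["cx"]+f*th*p[0]/r, c["cy"]+f*th*p[1]/r])
    return np.array([c["cx"]+f*p[0]/p[2], c["cy"]+f*p[1]/p[2]])
E
python3 - <<'E'
from h import *
import pickle
d={}
for n in("scene","side","wrist"):
    c=snap(n); d[n]=c
    print(n,c["fovy"],c["cx"],c["cy"],(-np.array(c["R"]).T@np.array(c["t"])).round(0))
    cv2.imwrite(f'pics/{n}0.png',cv2.resize(c["pixels"][:,:,::-1],None,fx=1.5,fy=1.5))
pickle.dump(d,open('d0.pkl','wb'))
print(status.state())
E
```

```text
scene 53.96749793006134 253.76164952680227 188.80018397173916 [  90. -635.  709.]
side 53.343893610152335 257.124333806061 185.8608984759629 [ 264. -548.  998.]
wrist 65.70646984690485 250.84190679545657 185.98840501007265 [625.  78. 384.]
{'t': 0.15, 'joints': array([-1.05575826e-01,  4.91391951e-01,  1.55930270e+00,  6.82445363e-06,
        1.09166947e+00, -1.05594062e-01]), 'qvel': array([ 0.00137286, -0.00203372, -0.00077419, -0.00047226, -0.00046264,
       -0.00164432]), 'tau': array([ 3.16444048e-04, -6.12899423e+01, -2.58276522e+01,  6.91918633e-02,
        4.73701756e-02, -5.07232733e-05]), 'eef_pos': array([6.24842861e+02, 5.60723951e-02, 2.25216415e+02]), 'tcp_rot': array([3.02815184, 1.57002484, 3.02816692]), 'ft_force': array([ 0.16474652, -0.76554076,  0.16166229]), 'moment': array([0.02589474, 0.05804664, 0.01522699]), 'opening': 0.9974353720952696}
```

View pics/scene0.png

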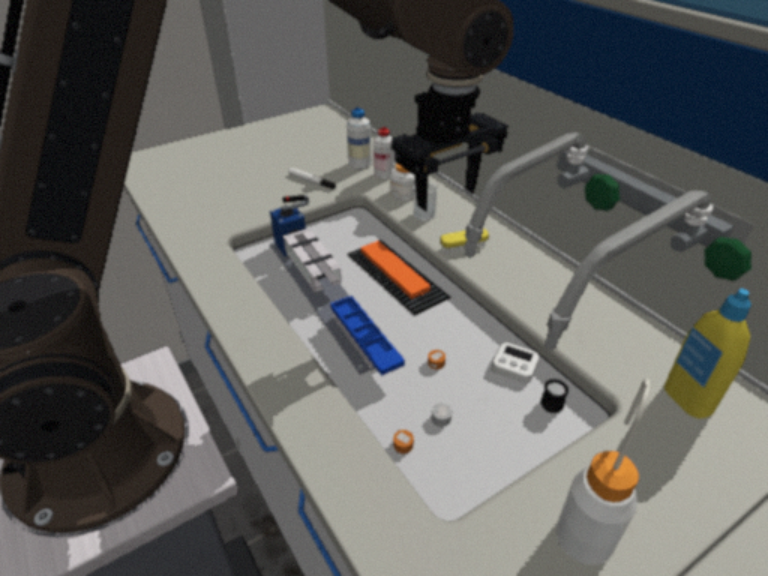

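View pics/side0.png

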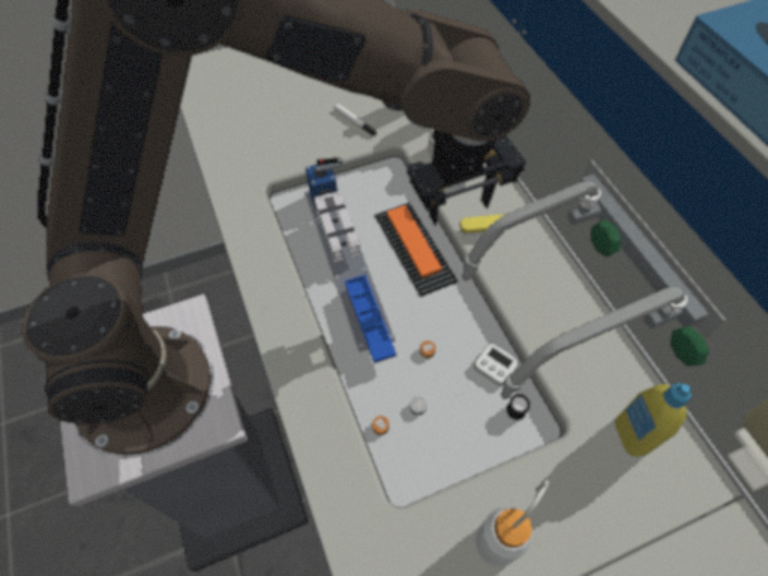

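View pics/wrist0.png

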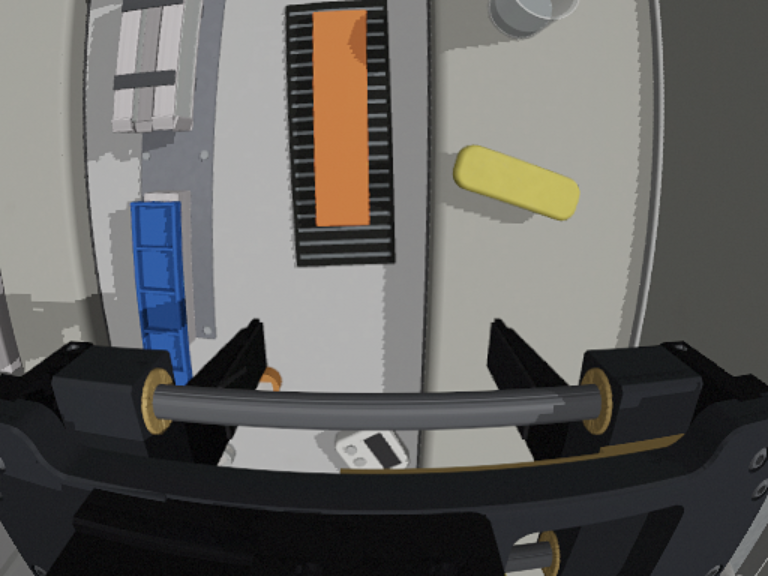

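Scene (×1.5 px): blue tray about (367,333), orange tray (395,268) on the black mat, turner (310,258), and handle (295,200). The grey disc is at (441,413). There are two orange discs, at (437,358) and (403,440). The timer is at (516,362) and the black loupe at (555,393). Candidates for specimen_2 are those two discs, and (403,440) lies farther to the robot's right. The black loupe could be mistaken for specimen_1, and the orange cap sits on a bottle outside the pan.

```bash
python3 - <<'E'
from h import *
import pickle
d=pickle.load(open('d0.pkl','rb'))
S,D,W=d["scene"],d["side"],d["wrist"]
def tri(a,b):
    o1,d1=ray(S,a[0]/1.5,a[1]/1.5);o2,d2=ray(D,b[0]/1.5,b[1]/1.5)
    s=np.linalg.lstsq(np.c_[d1,-d2],o2-o1,rcond=None)[0]; return ((o1+s[0]*d1+o2+s[1]*d2)/2).round(0), np.linalg.norm(o1+s[0]*d1-o2-s[1]*d2).round(1)
for n,a,b in [("o1",(437,356),(427,347)),("o2",(404,438),(381,423)),("grey",(441,411),(418,405)),("timer",(516,358),(496,363)),("loupe",(555,385),(519,403))]: print(n,tri(a,b))
# wrist: trays and mouth
for n,u,v,z in [("b FL",313,12,17),("b FR",367,10,17),("b NR",370,223,17),("b NL",316,226,17),("a farL",132,202,48.5),("a farR",180,202,48.5),("a nearR",190,383,48.5),("mat NL",298,266,3),("mat NR",394,261,3),("mat FL",287,6,3),("mat FR",385,1,3),("plate NR",214,337,5),("mouthL",113,131,69.5),("mouthR",187,130,69.5)]:
    print(n,atz(W,u/1.5,v/1.5,z,True).round(0))
im=S["pixels"][:,:,::-1]; im2=D["pixels"][:,:,::-1]
a=cv2.resize(im[205:325,205:385],None,fx=4,fy=4,interpolation=cv2.INTER_CUBIC)[:, :]
b=cv2.resize(im[125:195,155:255],None,fx=4,fy=4,interpolation=cv2.INTER_CUBIC)
c=np.zeros((800,720,3),np.uint8); c[:480]=a; c[500:780,:400]=b; cv2.imwrite('pics/crop1.png',cv2.resize(c,None,fx=.75,fy=.75))
E
```

```text
o1 (array([ 517., -134.,   17.]), np.float64(0.3))
o2 (array([ 381., -235.,   13.]), np.float64(1.1))
grey (array([ 453., -231.,   20.]), np.float64(3.5))
timer (array([ 619., -215.,   23.]), np.float64(1.6))
loupe (array([ 610., -304.,   49.]), np.float64(3.5))
b FL [572. 202.  17.]
b FR [616. 202.  17.]
b NR [618.  22.  17.]
b NL [573.  20.  17.]
a farL [420.  50.  48.]
a farR [466.  47.  48.]
a nearR [ 454. -116.   48.]
mat NL [554. -18.   3.]
mat NR [639. -14.   3.]
mat FL [547. 214.   3.]
mat FR [631. 216.   3.]
plate NR [467. -88.   5.]
mouthL [418. 109.  70.]
mouthR [484. 103.  70.]
```

View pics/crop1.png

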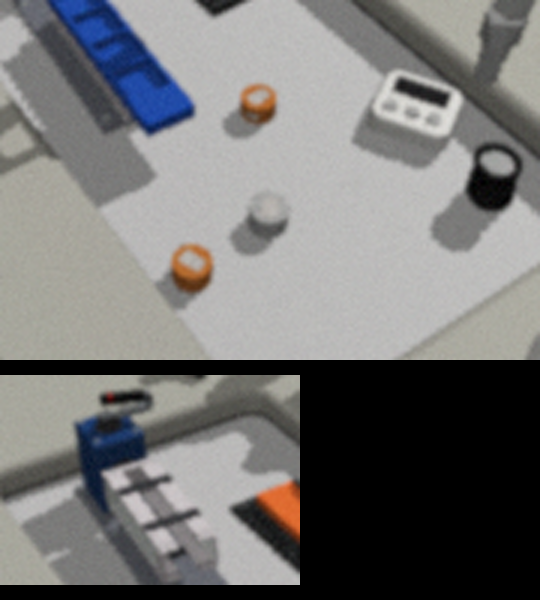

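The crop confirms two plated orange discs, near (517,-134) and (381,-235) mm. The second is farther right, so it is specimen_2. The grey disc is at (453,-231). There is no red or black disc. Next I'll look at the tray and turner from above.

Request:
apply_moves([
  [0,0,0,-36,0],
  [0,0,0,-36,0],
  [0,0,0,-36,0],
  [0,0,0,-36,0],
  [0,0,0,-36,0],
  [0,0,-25,0,0],
  [0,0,-25,0,0],
  [0,0,-25,0,0],
  [0,0,-25,0,0],
  [0,0,0,0,0],
])

```text
t: 1.15
eef_pos: [445.1, -101.9, 225.6]
tcp_rot: [-1.056, 1.57, -1.059]
ft_force: [0.1, 0.8, 0.3]
opening: 0.999
```

```bash
python3 - <<'E'
from h import *
c=snap("wrist","w1.png",s=1.5)
import pickle; pickle.dump(c,open('w1.pkl','wb'))
s=status.state(); print(s['eef_pos'],s['ft_force'])
E
```

```text
[ 444.9098572  -100.78667398  225.48955837] [ 0.07068878 -0.08324477  0.32634763]
```

View pics/w1.png

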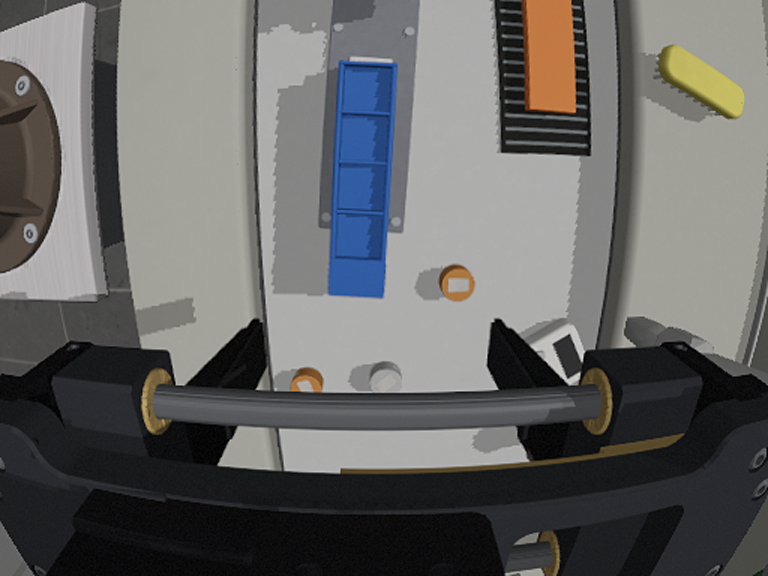

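Blue tray corners are at (339,62), (396,62), (384,297) and (329,294). The discs are at (458,283) (decoy), (307,380) (specimen_2) and (385,377) (grey).

```bash
cat >> h.py <<'E'
def trayfit(P):  # FL,FR,NR,NL world points -> origin xy, yaw of +y axis from world y (ccw+)
    P=np.array(P)[:,:2]; c=P.mean(0); v=(P[0]+P[1]-P[2]-P[3])/2
    return c.round(1), np.degrees(np.arctan2(-v[0],v[1])).round(2), np.linalg.norm(v).round(1), np.linalg.norm((P[1]+P[2]-P[0]-P[3])/2).round(1)
E
python3 - <<'E'
from h import *
import pickle
c=pickle.load(open('w1.pkl','rb'))
f=lambda u,v,z: atz(c,u/1.5,v/1.5,z,True)
print(trayfit([f(339,62,48.5),f(396,62,48.5),f(384,297,48.5),f(329,294,48.5)]))
for n,p in dict(o1=(458,285),o2=(306,384),grey=(385,374)).items(): print(n,f(*p,18).round(1))
for p in [(338,28),(409,31),(397,221),(326,217)]: print('bolt',f(*p,6).round(1))
print('plate',f(403,233,5),f(319,228,5),'mat',f(590,155,3),f(502,151,3),'b near',f(526,110,17),f(576,112,17))
# refine blue by mask & minAreaRect on undistorted top-plane map
im=c["pixels"]; hsv=cv2.cvtColor(im,cv2.COLOR_RGB2HSV)
m=((hsv[:,:,0]>105)&(hsv[:,:,0]<125)&(hsv[:,:,1]>140)).astype(np.uint8)
n,l,st,_=cv2.connectedComponentsWithStats(m); k=1+np.argmax(st[1:,4]); ys,xs=np.nonzero(l==k)
pts=np.array([atz(c,x+.0,y+.0,48.5,True)[:2] for x,y in zip(xs,ys)],np.float32); print(cv2.minAreaRect(pts))
E
```

```text
(array([433.3, -42.6]), np.float64(-3.06), np.float64(180.9), np.float64(42.9))
o1 [ 514.9 -133.6   18. ]
o2 [ 377.7 -230.6   18. ]
grey [ 452.  -219.2   18. ]
bolt [412.6  87.8   6. ]
bolt [472.2  84.7   6. ]
bolt [462.  -79.9   6. ]
bolt [401.2 -76.1   6. ]
plate [467.2792237  -90.53863803   5.        ] [394.74317842 -85.78704258   5.        ] mat [639.17985761 -15.3121214    3.        ] [553.15595627 -17.48709951   3.        ] b near [570.03373224  18.61530694  17.        ] [617.10331477  21.23781751  17.        ]
((432.82830810546875, -42.266151428222656), (181.32884216308594, 43.3026008605957), 86.63619995117188)
```

Request:
apply_moves([
  [0.4,0,-27,-3,0],
  [0.4,0,-27,-3,0],
  [0.4,0,-27,-3,0],
  [0.4,0,-27,-3,0],
  [0.4,0,-27,-3,0],
  [0.4,0,-27,-3,0],
  [0.4,0,-27,-3,0],
  [0.4,0,0,0,0],
  [0.4,0,0,0,0],
])

```text
t: 2.1
eef_pos: [424.0, -288.3, 225.4]
tcp_rot: [2.093, 1.57, 2.092]
ft_force: [0.7, -0.5, 0.0]
opening: 0.6
```

```bash
python3 - <<'E'
from h import *
c=snap("wrist","w2.png",s=1.5)
import pickle; pickle.dump(c,open('w2.pkl','wb'))
s=status.state(); print(s['eef_pos'],s['opening'])
E
```

```text
[ 424.06963696 -287.85291014  225.44545331] 0.6010032792707706
```

View pics/w2.png

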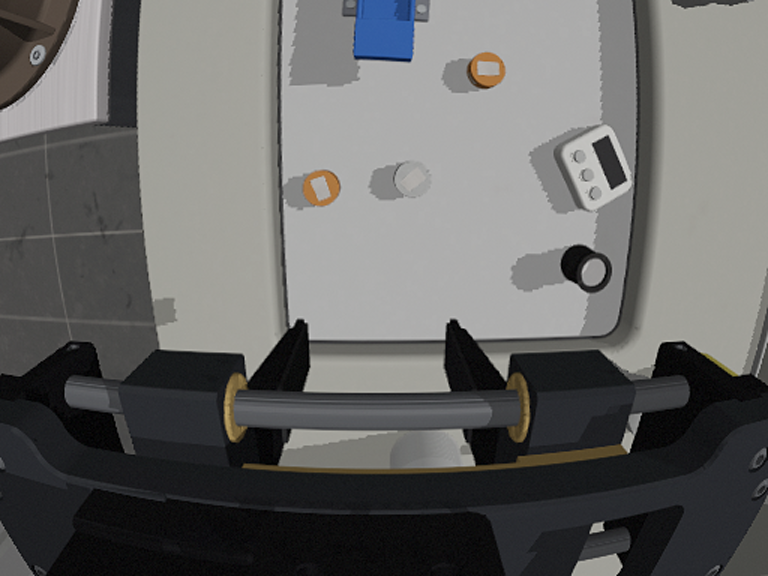

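Specimen_2 top is at (321,186) and grey at (412,178). Timer and loupe are clear of both.

```bash
python3 - <<'E'
from h import *
import pickle
c=pickle.load(open('w2.pkl','rb'))
f=lambda u,v,z: atz(c,u/1.5,v/1.5,z,True)
for n,p in dict(o1=(488,68),o2=(321,186),grey=(412,178),loupe=(592,268),timer=(595,165)).items(): print(n,f(*p,18).round(1))
# circle outlines predicted, overlay
im=cv2.resize(c["pixels"][:,:,::-1],None,fx=3,fy=3,interpolation=cv2.INTER_CUBIC)
for p in [(321,186),(412,178)]:
    X=f(*p,18)
    for z in(0,18):
        q=np.array([proj(c,[X[0]+15*np.cos(a),X[1]+15*np.sin(a),z],True)*3+1 for a in np.linspace(0,6.28,60)],np.int32); cv2.polylines(im,[q],True,(0,255,0),1)
cv2.imwrite('pics/ov2.png',cv2.resize(im[300:450,540:900],None,fx=2,fy=2))
E
```

```text
o1 [ 515.1 -133.7   18. ]
o2 [ 377.7 -234.7   18. ]
grey [ 452.2 -228.4   18. ]
loupe [ 621.2 -303.7   18. ]
timer [ 615.6 -209.9   18. ]
```

View pics/ov2.png

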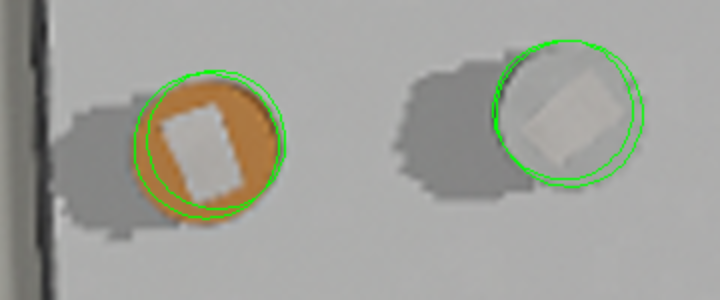

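Request:
apply_moves([
  [0.4,0,20,10,0],
  [0.4,0,20,10,0],
  [0.4,0,20.5,8,0],
  [0.4,40,0,0,0],
  [0.4,40,0,0,0],
  [0.4,40,0,0,0],
  [0.4,40,0,0,0],
  [0.4,0,0,0,0],
])

```text
t: 2.95
eef_pos: [450.4, -226.1, 62.2]
tcp_rot: [2.527, 1.563, 2.529]
ft_force: [-0.5, 0.4, 0.8]
opening: 0.598
```

Request:
apply_moves([
  [0.4,15,0,0,0],
  [0.4,15,0,0,0],
  [0.4,14.7,0,0,0],
  [0.4,0,0,0,0],
  [0.8,0,0,0,0],
  [0.8,0,0,0,0],
  [0.8,0,0,0,0],
  [0.8,0,0,0,0],
  [0.8,0,0,0,0],
])

```text
t: 3.85
eef_pos: [452.3, -228.6, 21.5]
tcp_rot: [-0.49, 1.57, -0.49]
ft_force: [-0.5, 1.0, 6.7]
opening: 0.305
```

Request:
apply_moves([
  [0.8,-40,0,0,0],
  [0.8,-40,0,0,0],
  [0.8,0,31,-2.5,0],
  [0.8,0,31,-2.5,0],
  [0.8,0,31,-2.5,0],
  [0.8,0,31,-2.5,0],
  [0.8,0,31,-2.5,0],
  [0.8,0,31,-2.5,0],
  [0.8,0,33,-2,0],
  [0.8,0,0,0,0],
])

```text
t: 4.85
eef_pos: [434.3, -6.9, 101.1]
tcp_rot: [2.7, 1.57, 2.703]
ft_force: [0.0, 0.0, -0.6]
opening: 0.305
```

Request:
apply_moves([
  [0.8,10,0,0,0],
  [0.8,10,0,0,0],
  [0.8,5,0,0,0],
  [0.8,3,0,0,0],
  [0.8,3,0,0,0],
  [0.8,3,0,0,0],
  [0.8,3,0,0,0],
  [0.8,0,0,0,0],
  [0.8,0,0,0,0],
])

```text
t: 5.75
eef_pos: [435.1, -9.5, 64.0]
tcp_rot: [-0.146, 1.571, -0.146]
ft_force: [-0.2, 0.6, 0.6]
opening: 0.305
```

```bash
python3 - <<'E'
from h import *
c=snap("wrist","w3.png",(130,30,400,300),2.2)
import pickle; pickle.dump(c,open('w3.pkl','wb'))
s=status.state(); print(s['eef_pos'],s['opening'],s['ft_force'])
E
```

```text
[435.08209719  -9.45517526  64.04184695] 0.30000066477703397 [-0.34391932  0.05359586 -0.44157941]
```

View pics/w3.png

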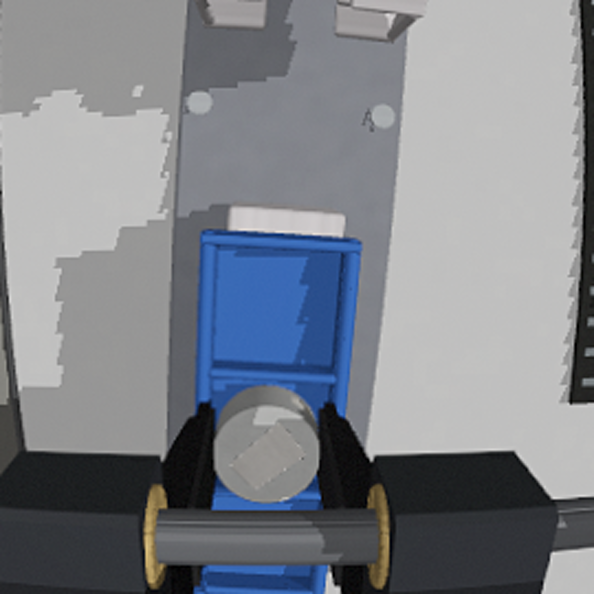

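Request:
apply_moves([
  [0.8,3.4,0,0,0],
  [0.8,0,0,0,0],
  [0.5,0,0,0,0],
  [0.4,0,0,0,0],
  [0.4,0,0,0,0],
  [0.4,-30,0,0,0],
  [0.4,-30,0,0,0],
  [0.4,-20,0,0,0],
])

```text
t: 6.6
eef_pos: [435.2, -9.5, 142.2]
tcp_rot: [-0.155, 1.57, -0.155]
ft_force: [0.6, 0.0, 0.2]
opening: 0.596
```

Request:
apply_moves([
  [0.4,0,-23,0,0],
  [0.4,0,-23,0,0],
  [0.4,0,-23,-7,0],
  [0.4,0,-23,-10,0],
  [0.4,0,-23,-10,0],
  [0.4,0,-23,-10,0],
  [0.4,0,-23,-10,0],
  [0.4,0,-23,-10,0],
  [0.4,0,-23,0,0],
  [0.4,0,-19.5,0,0],
])

```text
t: 7.6
eef_pos: [377.7, -237.2, 140.7]
tcp_rot: [-0.582, 1.57, -0.583]
ft_force: [0.0, -0.4, -0.2]
opening: 0.601
```

Request:
apply_moves([
  [0.4,0,0,0,8.2],
  [0.4,0,0,0,8.2],
  [0.4,0,0,0,8.2],
  [0.4,0,0,0,8.2],
  [0.4,0,0,0,8.2],
  [0.4,0,0,0,8.2],
  [0.4,0,0,0,8.2],
  [0.4,0,0,0,8.2],
  [0.4,0,0,0,8.2],
  [0.4,0,0,0,8.2],
])

```text
t: 8.6
eef_pos: [378.0, -235.9, 140.6]
tcp_rot: [1.203, 1.571, -0.234]
ft_force: [0.2, 0.4, -0.6]
opening: 0.598
```

Request:
apply_moves([
  [0.4,0,0,0,8],
  [0.4,0,0,0,0],
])

```text
t: 8.8
eef_pos: [378.0, -236.0, 140.6]
tcp_rot: [1.25, 1.571, -0.323]
ft_force: [0.6, 0.7, 0.0]
opening: 0.598
```

```bash
cat >> h.py <<'E'
def tri2(C1,a,C2,b):
    o1,d1=ray(C1,*a);o2,d2=ray(C2,*b)
    s=np.linalg.lstsq(np.c_[d1,-d2],o2-o1,rcond=None)[0]; return ((o1+s[0]*d1+o2+s[1]*d2)/2).round(1), np.linalg.norm(o1+s[0]*d1-o2-s[1]*d2).round(1)
def orange_blobs(c,amin=15):
    h=cv2.cvtColor(c["pixels"],cv2.COLOR_RGB2HSV); m=((h[:,:,0]>4)&(h[:,:,0]<20)&(h[:,:,1]>120)&(h[:,:,2]>90)).astype(np.uint8)
    m=cv2.morphologyEx(m,cv2.MORPH_CLOSE,np.ones((5,5)))
    n,l,st,ce=cv2.connectedComponentsWithStats(m); return [(ce[i].round(1),st[i,4]) for i in range(1,n) if st[i,4]>amin]
E
python3 - <<'E'
from h import *
import pickle
d=pickle.load(open('d0.pkl','rb'))
for n in("scene","side"):
    c=snap(n); print(n,'then',orange_blobs(d[n])); print('now',orange_blobs(c),'expected',proj(c,[377.7,-236,9]))
s=status.state(); print(s['eef_pos'],s['opening'],s['joints'].round(2),s['tcp_rot'])
E
```

```text
scene then [(array([266.6, 111.9]), np.int32(24)), (array([263.9, 179.2]), np.int32(693)), (array([290.9, 239.1]), np.int32(89)), (array([268.7, 294.4]), np.int32(127)), (array([408.2, 317. ]), np.int32(860))]
now [(array([290.1, 226.3]), np.int32(41)), (array([268.6, 294.7]), np.int32(127)), (array([408.2, 317. ]), np.int32(856))] expected [268.49450559 294.15917383]
side then [(array([275.8, 160.6]), np.int32(738)), (array([284.6, 232.9]), np.int32(58)), (array([253.8, 284.2]), np.int32(65)), (array([341.7, 351.5]), np.int32(453))]
now [(array([295.7,  85.5]), np.int32(77)), (array([275.7, 160.1]), np.int32(735)), (array([284.4, 232.8]), np.int32(58)), (array([341.7, 351.5]), np.int32(449))] expected [252.76273469 283.17276354]
[ 377.98527179 -235.94322017  140.57792778] 0.6048450320559061 [-0.71  0.37  2.08  0.    0.7   0.86] [ 1.39563272  1.57071258 -0.1710213 ]
```

Request:
apply_moves([
  [0.4,30,0,0,0],
  [0.4,30,0,0,0],
  [0.4,30,0,0,0],
  [0.4,15,0,0,0],
  [0.4,14.5,0,0,0],
  [0.4,0,0,0,0],
  [0.8,0,0,0,0],
  [0.8,0,0,0,0],
  [0.8,0,0,0,0],
  [0.8,0,0,0,0],
])

```text
t: 9.9
eef_pos: [378.2, -236.1, 21.6]
tcp_rot: [0.898, 1.57, -0.672]
ft_force: [0.0, 0.1, 1.4]
opening: 0.32
```

Request:
apply_moves([
  [0.8,-30,0,0,0],
  [0.8,-30,0,0,0],
  [0.8,-20,0,0,0],
  [0.8,0,0,0,-8.2],
  [0.8,0,0,0,-8.2],
  [0.8,0,0,0,-8.2],
  [0.8,0,0,0,-8.2],
  [0.8,0,0,0,-8.2],
  [0.8,0,0,0,-8.2],
  [0.8,0,0,0,-8.2],
])

```text
t: 10.9
eef_pos: [378.0, -236.0, 101.4]
tcp_rot: [-0.035, 1.57, -0.597]
ft_force: [-0.1, -0.5, -0.1]
opening: 0.304
```

Request:
apply_moves([
  [0.8,0,0,0,-8.2],
  [0.8,0,0,0,-8.2],
  [0.8,0,0,0,-8.2],
  [0.8,0,0,0,-8],
  [0.8,0,0,0,0],
])

```text
t: 11.4
eef_pos: [378.0, -236.0, 101.3]
tcp_rot: [-0.619, 1.57, -0.617]
ft_force: [0.3, 0.6, -0.2]
opening: 0.308
```

Request:
apply_moves([
  [0.8,0,23.6,8,0],
  [0.8,0,23.6,8,0],
  [0.8,0,23.6,8,0],
  [0.8,0,23.6,8,0],
  [0.8,0,23.6,8,0],
  [0.8,0,23.6,8,0],
  [0.8,0,23.6,7,0],
  [0.8,0,23.6,0,0],
  [0.8,0,0,0,0],
  [0.8,0,0,0,0],
])

```text
t: 12.4
eef_pos: [433.1, -47.0, 101.2]
tcp_rot: [-0.31, 1.57, -0.311]
ft_force: [0.2, -0.7, 0.9]
opening: 0.305
```

```bash
python3 - <<'E'
from h import *
c=snap("wrist","w4.png",(130,30,400,300),2.2)
s=status.state(); print(s['eef_pos'],s['opening'],s['ft_force'])
im=c["pixels"]
for n in("scene","side"):
    c=snap(n); print(n,orange_blobs(c))
E
```

```text
[433.12529073 -47.50041348 101.18397416] 0.30222781666197773 [0.4308722  0.44898322 0.21800871]
scene [(array([272.6, 109.7]), np.int32(21)), (array([272.6, 185.9]), np.int32(379)), (array([244.6, 207.3]), np.int32(77)), (array([290.8, 239.2]), np.int32(91)), (array([408.2, 317. ]), np.int32(858))]
side [(array([295.7,  85.5]), np.int32(76)), (array([277.6, 160.1]), np.int32(566)), (array([247.3, 204.5]), np.int32(45)), (array([284.5, 232.8]), np.int32(57)), (array([341.7, 351.5]), np.int32(451))]
```

View pics/w4.png

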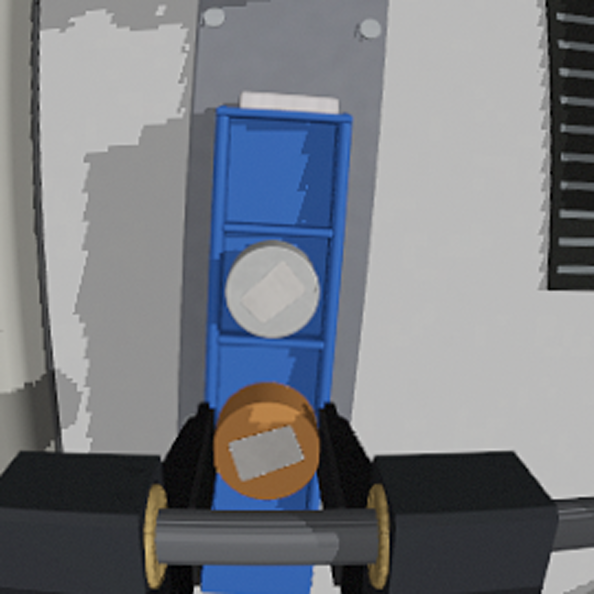

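Grey is seated in its pocket at (272,290), and orange is held above the next one. Lowering orange.

Request:
apply_moves([
  [0.8,12,0,0,0],
  [0.8,10,0,0,0],
  [0.8,5,0,0,0],
  [0.8,4,0,0,0],
  [0.8,3,0,0,0],
  [0.8,3,0,0,0],
  [0.8,0,0,0,0],
  [0.8,0,0,0,0],
])

```text
t: 13.35
eef_pos: [433.1, -47.2, 64.1]
tcp_rot: [-0.176, 1.571, -0.176]
ft_force: [1.4, -0.1, 0.1]
opening: 0.301
```

Request:
apply_moves([
  [0.8,2,0,0,0],
  [0.8,1.4,0,0,0],
  [0.8,0,0,0,0],
  [0.5,0,0,0,0],
  [0.4,0,0,0,0],
  [0.4,0,0,0,0],
  [0.2,-30,0,0,0],
  [0.2,-30,0,0,0],
  [0.2,-40,0,0,0],
  [0,0,-10,0,0],
])

```text
t: 14.35
eef_pos: [434.5, -57.2, 164.4]
tcp_rot: [-0.266, 1.564, -0.265]
ft_force: [0.4, -0.0, -0.6]
opening: 0.824
```

Request:
apply_moves([
  [0,0,-20,0,0],
  [0,0,-20,0,0],
  [0,0,-20,0,0],
  [0,0,-20,0,0],
  [0,0,0,0,0],
  [0,0,0,0,0],
])

```text
t: 14.95
eef_pos: [432.6, -137.1, 160.2]
tcp_rot: [2.533, 1.57, 2.532]
ft_force: [-0.1, -0.3, -0.2]
opening: 0.999
```

```bash
python3 - <<'E'
from h import *
import pickle
c=snap("wrist","w5.png",s=1.5); pickle.dump(c,open('w5.pkl','wb'))
s=status.state(); print(s['eef_pos'],s['opening'],s['ft_force'])
E
```

```text
[ 432.7075743  -136.7683056   160.27165052] 1.0031047339163872 [-0.69923537  0.02584326 -0.5105918 ]
```

View pics/w5.png

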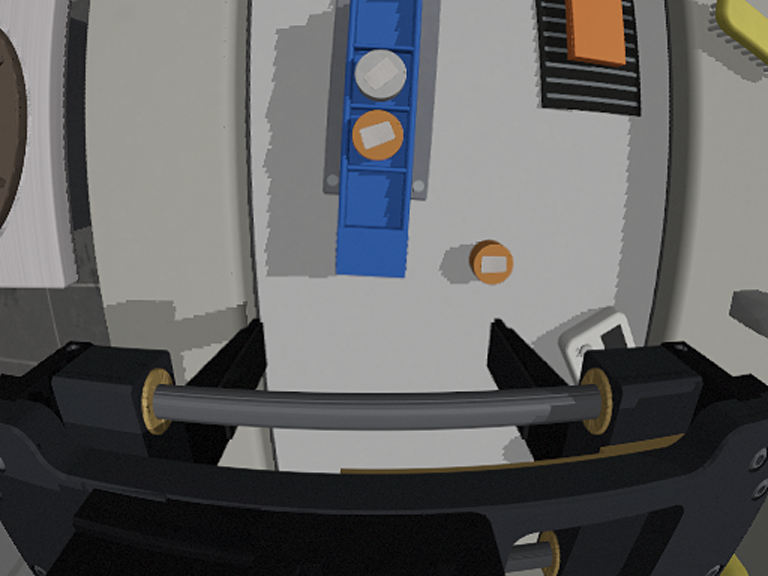

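Both specimens are seated: grey at (381,74), orange at (378,134), each centred in its pocket. Going for the orange tray.

Request:
apply_moves([
  [0,0,29.7,20.3,0],
  [0,0,29.7,20.3,0],
  [0,0,29.7,20.3,0],
  [0,0,29.7,20.3,0],
  [0,0,29.7,20.3,0],
  [0,0,29.7,20.3,0],
  [0,0,29.7,20.3,0],
  [0,0,29.7,20,0],
  [0,0,0,0,0],
])

```text
t: 15.9
eef_pos: [596.2, 104.5, 160.2]
tcp_rot: [0.584, 1.57, 0.588]
ft_force: [-1.4, 0.0, 0.0]
opening: 1.001
```

```bash
python3 - <<'E'
from h import *
import pickle
c=snap("wrist"); pickle.dump(c,open('w6.pkl','wb'))
s=status.state(); print(s['eef_pos'],s['joints'].round(2))
h=cv2.cvtColor(c["pixels"],cv2.COLOR_RGB2HSV); m=((h[:,:,0]>4)&(h[:,:,0]<20)&(h[:,:,1]>120)&(h[:,:,2]>90)).astype(np.uint8)
n,l,st,_=cv2.connectedComponentsWithStats(m); k=1+np.argmax(st[1:,4]); ys,xs=np.nonzero(l==k)
pts=np.array([atz(c,x,y,17,True)[:2] for x,y in zip(xs,ys)],np.float32); print(cv2.minAreaRect(pts),pts.min(0),pts.max(0))
E
```

```text
[595.00874523 102.87059819 159.99977544] [0.06 0.53 1.68 0.   0.93 0.06]
((593.913330078125, 111.68759155273438), (45.71683120727539, 182.0806121826172), 0.306657075881958) [570.9072    20.575123] [617.1699  202.67635]
```

Request:
apply_moves([
  [0,40,0,-1,0],
  [0,40,0,0,0],
  [0,30,0,0,0],
  [0,20,0,0,0],
  [0,13.5,0,0,0],
  [0,0,0,0,0],
  [0.4,0,0,0,0],
  [0.7,0,0,0,0],
  [0.7,0,0,0,0],
  [0.7,0,0,0,0],
])

```text
t: 16.95
eef_pos: [594.4, 100.4, 17.9]
tcp_rot: [0.032, 1.57, 0.032]
ft_force: [-0.0, -0.0, 0.8]
opening: 0.717
```

Request:
apply_moves([
  [0.7,0,0,0,0],
  [0.7,0,0,0,0],
  [0.7,-15,0,0,0],
  [0.7,-25,0,0,0],
  [0.7,-40,0,0,0],
  [0.7,-30,0,0,0],
  [0.7,0,0,0,0],
  [0.7,0,0,0,0],
])

```text
t: 17.75
eef_pos: [594.2, 100.4, 128.4]
tcp_rot: [0.028, 1.569, 0.028]
ft_force: [-0.3, 0.6, -0.4]
opening: 0.301
```

```bash
python3 - <<'E'
from h import *
import pickle
c=snap("wrist","w7.png",s=1.5); pickle.dump(c,open('w7.pkl','wb'))
s=status.state(); print(s['eef_pos'],s['opening'],s['ft_force'],s['moment'])
E
```

```text
[593.78911132 100.4083906  127.29477328] 0.30126736435955415 [ 0.11095839 -0.7985791   0.29804703] [-0.02329299 -0.01704909  0.02312227]
```

View pics/w7.png

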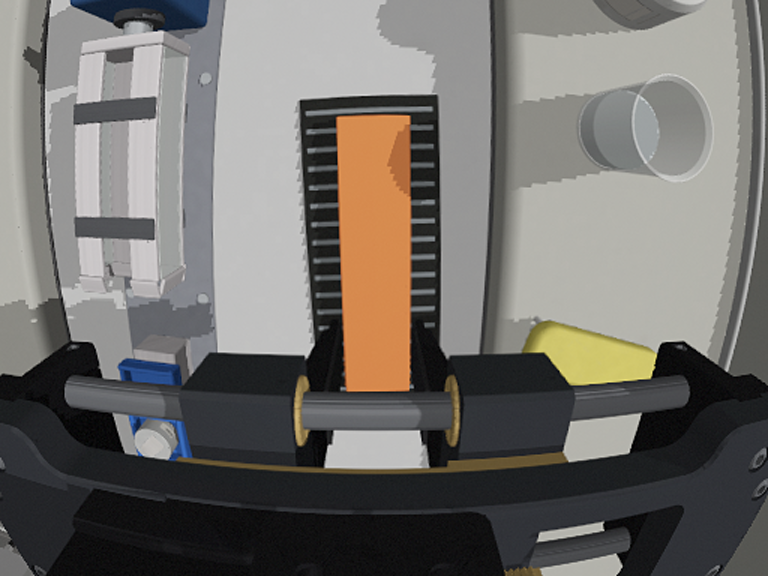

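The jaws hadn't closed before I lifted (opening 0.30, less than the tray's width), so the tray is still on the mat. Re-measuring and grasping again with more closing time.

```bash
python3 - <<'E'
from h import *
import pickle
c=pickle.load(open('w7.pkl','rb'))
f=lambda u,v: atz(c,u/1.5,v/1.5,17,True).round(1)
print(f(337,116),f(410,116),f(411,300),f(343,300))
E
```

```text
[570.3 202.6  17. ] [613.7 202.5  17. ] [615.8  87.7  17. ] [572.3  87.7  17. ]
```

Request:
apply_moves([
  [0.2,0,0,0,0],
  [0.2,0,0,0,0],
  [0.2,0,0,0,0],
  [0.2,0,0,0,0],
  [0.2,0,0,0,0],
  [0.2,0,0,0,0],
  [0.2,0,0,0,0],
  [0.2,0,0,0,0],
])

```text
t: 18.6
eef_pos: [594.1, 100.4, 127.2]
tcp_rot: [-0.062, 1.571, -0.062]
ft_force: [-0.8, 1.1, -0.6]
opening: 0.794
```

Request:
apply_moves([
  [0.2,40,0,0,0],
  [0.2,40,0,0,0],
  [0.2,20,0,0,0],
  [0.2,10,0,0,0],
  [0.65,0,0,0,0],
  [0.65,0,0,0,0],
  [0.65,0,0,0,0],
  [0.65,0,0,0,0],
  [0.65,0,0,0,0],
  [0.65,0,0,0,0],
])

```text
t: 19.6
eef_pos: [594.4, 100.4, 18.0]
tcp_rot: [-0.037, 1.57, -0.037]
ft_force: [-1.0, 1.2, 5.9]
opening: 0.46
```

Request:
apply_moves([
  [0.65,0,0,0,0],
  [0.65,0,0,0,0],
  [0.65,0,0,0,0],
  [0.65,0,0,0,0],
  [0.65,0,0,0,0],
  [0.65,0,0,0,0],
])

```text
t: 20.2
eef_pos: [594.4, 100.5, 18.0]
tcp_rot: [-0.011, 1.57, -0.01]
ft_force: [-1.1, 0.6, 7.3]
opening: 0.461
```

Request:
apply_moves([
  [0.65,-10,0,0,0],
  [0.65,-20,0,0,0],
  [0.65,-30,0,0,0],
  [0.65,-30,0,0,0],
  [0.65,-20,0,0,0],
  [0.65,0,0,0,0],
  [0.65,0,0,0,0],
  [0.65,0,0,0,0],
])

```text
t: 21.0
eef_pos: [593.5, 100.4, 125.9]
tcp_rot: [-3.092, 1.569, -3.092]
ft_force: [-0.3, 0.8, -1.2]
opening: 0.458
```

```bash
cat >> h.py <<'E'
def ledge(c,hlo,hhi,z,smin=120):
    "far edge/side of largest blob of hue range on plane z, from wrist: prints far edge y at cols, centre x at rows"
    h=cv2.cvtColor(c["pixels"],cv2.COLOR_RGB2HSV); m=((h[:,:,0]>hlo)&(h[:,:,0]<hhi)&(h[:,:,1]>smin)&(h[:,:,2]>60)).astype(np.uint8)
    m=cv2.morphologyEx(m,cv2.MORPH_CLOSE,np.ones((3,3)))
    n,l,st,_=cv2.connectedComponentsWithStats(m); k=1+np.argmax(st[1:,4]); m=l==k
    x0,y0,w,hh,_=st[k]
    out=[]
    for r in range(y0+4,y0+hh-2,max(1,hh//8)):
        q=np.nonzero(m[r])[0]; a=atz(c,q[0]-.5,r,z,True); b=atz(c,q[-1]+.5,r,z,True); out.append([*(a+b)[:2]/2,b[0]-a[0]])
    out=np.array(out).round(1); print('rows cx,y,width\n',out)
    for cc in np.linspace(x0+.2*w,x0+.8*w,4).astype(int):
        q=np.nonzero(m[:,cc])[0]; print('far',atz(c,cc,q[0]-.5,z,True).round(1),'near',atz(c,cc,q[-1]+.5,z,True).round(1))
E
python3 - <<'E'
from h import *
import pickle
c=snap("wrist","w8.png",s=1.5); pickle.dump(c,open('w8.pkl','wb'))
s=status.state(); print(s['eef_pos'],s['opening'],s['ft_force'],s['moment'])
ledge(c,4,20,127.2)
E
```

```text
[593.55142017 100.35282451 125.85895676] 0.46151852041314356 [-0.03742699  0.38702124 -1.3538745 ] [ 0.02992959 -0.01479432  0.00494582]
rows cx,y,width
 [[592.2 200.8  42.8]
 [592.2 187.3  42.9]
 [592.1 174.   43.2]
 [592.4 160.6  43.2]
 [592.4 147.   42.8]
 [592.6 132.9  43.2]
 [592.6 118.1  43.2]
 [592.6 102.3  43.5]]
far [578.9 202.5 127.2] near [576.5  85.7 127.2]
far [587.8 202.3 127.2] near [586.8  85.8 127.2]
far [596.6 202.8 127.2] near [597.2  85.8 127.2]
far [605.4 202.4 127.2] near [607.5  85.8 127.2]
```

Request:
apply_moves([
  [0.65,0,-19,-20,0],
  [0.65,0,-19,-20,0],
  [0.65,0,-19,-20,0],
  [0.65,0,-19,-20,0],
  [0.65,0,-19,-20,0],
  [0.65,0,-19,-20,0],
  [0.65,0,-19,-20,0],
  [0.65,0,-20.2,-21.4,0],
  [0.65,0,0,0,3.3],
  [0.65,0,0,0,0],
])

```text
t: 22.05
eef_pos: [432.3, -53.2, 126.6]
tcp_rot: [2.887, 1.57, 2.827]
ft_force: [0.3, 0.1, -0.9]
opening: 0.459
```

Request:
apply_moves([
  [0.65,15,0,0,0],
  [0.65,15,0,0,0],
  [0.65,8,0,0,0],
  [0.65,0,0,0,0],
  [0.65,0,0,0,0],
])

```text
t: 22.55
eef_pos: [432.9, -52.6, 89.2]
tcp_rot: [2.757, 1.57, 2.7]
ft_force: [-0.3, -0.3, -0.2]
opening: 0.457
```

```bash
python3 - <<'E'
from h import *
import pickle
c=snap("wrist","w9.png",(130,30,400,300),2.2); pickle.dump(c,open('w9.pkl','wb'))
s=status.state(); p=s['eef_pos']; print(p,s['opening'],s['ft_force'],s['moment'],s['tcp_rot'])
ledge(c,4,20,p[2]-1)
E
```

```text
[432.99551713 -52.69499349  89.41565254] 0.4598915267256145 [-0.87570642 -0.43808064 -2.15766666] [-0.0270271  -0.05682328 -0.01026676] [-0.18124475  1.57043597 -0.23816722]
rows cx,y,width
 [[437.2  48.   43.3]
 [436.4  34.4  43.4]
 [435.7  20.9  43.7]
 [435.2   7.3  43.7]
 [434.4  -6.5  43.3]
 [433.8 -20.7  43.7]
 [433.  -35.7  43.7]
 [432.3 -51.6  43.3]]
far [423.9  50.4  88.4] near [414.8 -67.5  88.4]
far [432.9  50.3  88.4] near [425.2 -68.   88.4]
far [441.3  49.8  88.4] near [435.1 -68.5  88.4]
far [450.2  49.4  88.4] near [445.5 -69.2  88.4]
```

View pics/w9.png

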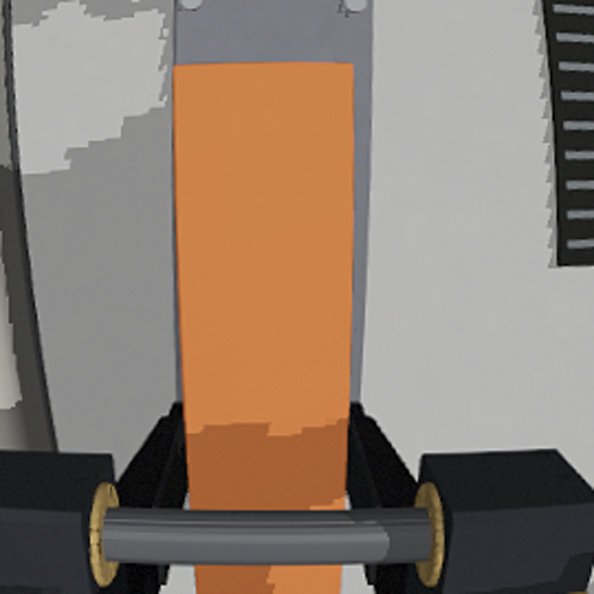

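Request:
apply_moves([
  [0.65,10,-0.5,0,0],
  [0.65,6,0,0,0],
  [0.65,2,0,0,0],
  [0.65,1.5,0,0,0],
  [0.65,1.5,0,0,0],
  [0.65,1,0,0,0],
  [0.65,0,0,0,0],
  [0.65,0,0,0,0],
])

```text
t: 23.4
eef_pos: [432.8, -53.3, 67.2]
tcp_rot: [-0.164, 1.57, -0.222]
ft_force: [-0.0, 1.2, -1.7]
opening: 0.46
```

Request:
apply_moves([
  [0.65,1,0,0,0],
  [0.65,1,0,0,0],
  [0.65,1,0,0,0],
  [0.65,0.5,0,0,0],
  [0.65,0,0,0,0],
  [0.65,0,0,0,0],
])

```text
t: 24.0
eef_pos: [432.7, -53.3, 63.6]
tcp_rot: [0.384, 1.571, 0.326]
ft_force: [0.1, 0.2, -1.0]
opening: 0.457
```

Request:
apply_moves([
  [0.2,0,0,0,0],
  [0.2,0,0,0,0],
  [0.2,0,0,0,0],
  [0.2,0,0,0,0],
  [0.2,0,0,0,0],
  [0.2,0,0,0,0],
  [0.2,0,0,0,0],
  [0.2,0,0,0,0],
])

```text
t: 24.8
eef_pos: [432.7, -53.3, 63.6]
tcp_rot: [-0.084, 1.571, -0.141]
ft_force: [-0.1, 0.3, 0.1]
opening: 0.797
```

Request:
apply_moves([
  [0.2,7,0,0,0.4],
  [0.2,7,0,0,0],
  [0.2,0,0,0,0],
  [0.65,0,0,0,0],
  [0.65,0,0,0,0],
  [0.65,0,0,0,0],
  [0.65,0,0,0,0],
  [0.65,0,0,0,0],
  [0.65,0,0,0,0],
  [0.65,0,0,0,0],
])

```text
t: 25.8
eef_pos: [432.8, -53.3, 49.8]
tcp_rot: [-0.144, 1.57, -0.209]
ft_force: [0.2, -0.1, 2.4]
opening: 0.463
```

```bash
python3 - <<'E'
from h import *
import pickle
c=snap("wrist","w10.png",(130,30,400,300),2.2); pickle.dump(c,open('w10.pkl','wb'))
s=status.state(); p=s['eef_pos']; print(p,s['opening'],s['ft_force'],s['moment'],s['tcp_rot'])
ledge(c,4,20,62.5)
E
```

```text
[432.78891844 -53.30375467  49.76364717] 0.46209700176915586 [ 0.08317617 -0.51447071  3.19423355] [ 0.01564104 -0.00032487 -0.02263365] [-0.0909556   1.57038492 -0.15564436]
rows cx,y,width
 [[437.3  47.4  43.1]
 [436.4  34.4  43.1]
 [436.1  21.6  43.4]
 [435.2   8.7  43.9]
 [434.6  -4.5  43.2]
 [433.9 -18.1  43.6]
 [433.  -32.4  43.8]
 [432.3 -47.7  43.7]]
far [424.8  49.7  62.5] near [415.3 -60.2  62.5]
far [433.6  49.5  62.5] near [425.5 -60.7  62.5]
far [442.2  48.9  62.5] near [435.6 -61.4  62.5]
far [450.9  48.5  62.5] near [445.7 -62.1  62.5]
```

View pics/w10.png

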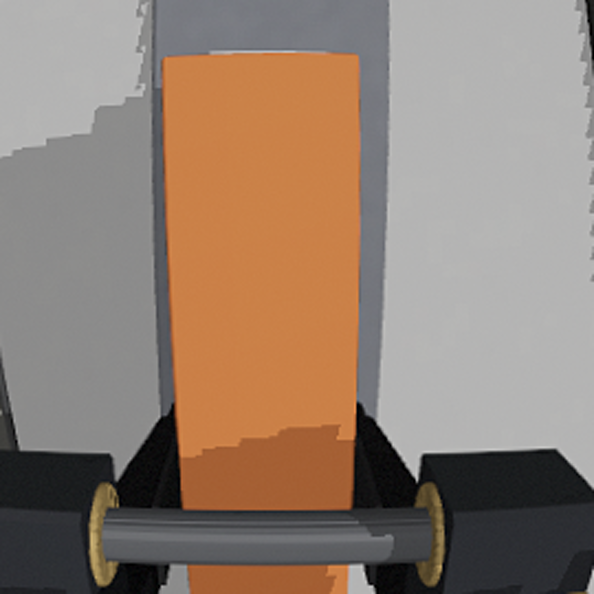

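Pair closed and square. Regrip at the grip end and push to just before the mouth.

Request:
apply_moves([
  [0.2,0,0,0,0],
  [0.2,0,0,0,0],
  [0.2,0,0,0,0],
  [0.2,0,0,0,0],
  [0.2,0,0,0,0],
  [0.2,0,-20,0,0],
  [0.2,0,-20,0,0],
  [0.2,0,-20,0,0],
  [0.2,6,-7,0.5,0],
  [0.65,0,0,0,0],
])

```text
t: 26.85
eef_pos: [428.7, -120.6, 43.0]
tcp_rot: [2.725, 1.57, 2.659]
ft_force: [0.3, 0.6, 1.0]
opening: 0.759
```

Request:
apply_moves([
  [0.65,0,0,0,0],
  [0.65,0,0,0,0],
  [0.65,0,0,0,0],
  [0.65,0,0,0,0],
  [0.65,0,0,0,0],
  [0.65,0,0,0,0],
  [0.65,0,0,0,0],
  [0.65,0,0,0,0],
])

```text
t: 27.65
eef_pos: [428.8, -120.0, 43.7]
tcp_rot: [1.929, 1.571, 1.865]
ft_force: [0.4, 4.3, 2.5]
opening: 0.462
```

Request:
apply_moves([
  [0.65,0,3,0,0],
  [0.65,0,6,0,0],
  [0.65,0,6,0,0],
  [0.65,0,6,0,0],
  [0.65,0,6,0,0],
  [0.65,0,6,0,0],
  [0.65,0,6,0,0],
  [0.65,0,6,0,0],
  [0.65,0,5,0,0],
  [0.65,0,0,0,0],
])

```text
t: 28.65
eef_pos: [432.1, -69.4, 43.7]
tcp_rot: [1.248, 1.57, 1.184]
ft_force: [1.6, 6.1, 5.7]
opening: 0.459
```

```bash
python3 - <<'E'
from h import *
import pickle
c=snap("wrist","w11.png",(130,0,400,300),2); pickle.dump(c,open('w11.pkl','wb'))
s=status.state(); p=s['eef_pos']; print(p,s['opening'],s['ft_force'],s['moment'],s['tcp_rot'])
ledge(c,4,20,62.5)
E
```

```text
[432.09428433 -69.47598884  43.7057992 ] 0.4652463441964523 [1.98696891 5.66464763 5.29260582] [ 0.99657648 -0.32828346 -0.03181113] [1.62309298 1.57024148 1.55855086]
rows cx,y,width
 [[438.5  57.7  43.3]
 [437.7  41.2  43.3]
 [436.7  25.6  43.2]
 [436.   10.3  43.9]
 [435.   -4.8  43.5]
 [434.4 -20.4  43.4]
 [433.1 -36.5  43.2]
 [432.5 -53.9  43.8]]
far [425.8  60.5  62.5] near [415.  -72.7  62.5]
far [434.7  59.6  62.5] near [425.3 -73.3  62.5]
far [443.6  59.   62.5] near [435.6 -73.9  62.5]
far [452.5  58.7  62.5] near [445.8 -74.7  62.5]
```

View pics/w11.png

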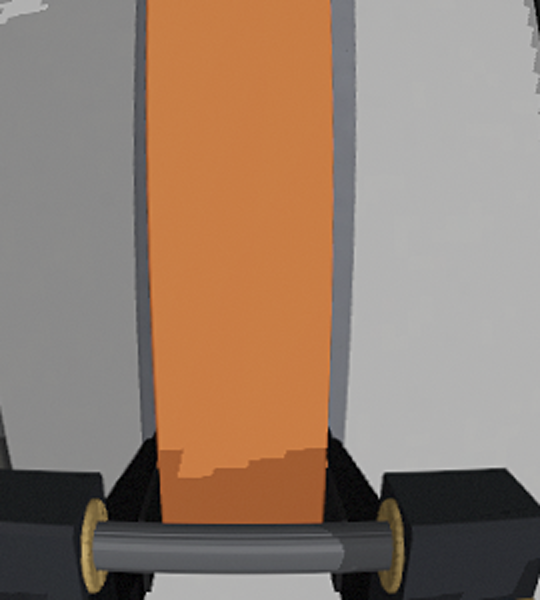

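The pair is gripped straight. Checking its line against the base plate edges numerically before it enters the mouth.

```bash
python3 - <<'E'
from h import *
import pickle
c=pickle.load(open('w11.pkl','rb')); im=c["pixels"].astype(int)
h=cv2.cvtColor(c["pixels"],cv2.COLOR_RGB2HSV); 
for r in range(6,210,22):
    o=np.nonzero((h[r,:,0]>4)&(h[r,:,0]<20)&(h[r,:,1]>120))[0]; L,R=o[0],o[-1]
    g=im[r].mean(1)
    dl=np.abs(np.diff(g))[L-25:L-3]; dr=np.abs(np.diff(g))[R+3:R+25]
    l=L-25+np.argmax(dl)+.5; q=R+3+np.argmax(dr)+.5
    a=atz(c,l,r,5,True); b=atz(c,q,r,5,True); t=(atz(c,L-.5,r,62.5,True)+atz(c,R+.5,r,62.5,True))/2
    print(r,'plate mid',((a+b)/2)[:2].round(1),'w',(b-a)[0].round(1),'tray',t[:2].round(1))
E
```

```text
6 plate mid [442.   76.8] w 73.2 tray [438.5  56.6]
28 plate mid [440.6  60.8] w 73.3 tray [438.   45.2]
50 plate mid [439.6  45.3] w 73.0 tray [437.3  34.3]
72 plate mid [479.7  31.4] w 155.1 tray [465.8  24.3]
94 plate mid [437.6  15.4] w 73.2 tray [435.9  13.2]
116 plate mid [436.4   0.7] w 73.1 tray [435.5   2.8]
138 plate mid [435.4 -14.2] w 72.5 tray [434.8  -7.7]
160 plate mid [434.1 -29.2] w 72.8 tray [434.3 -18.4]
182 plate mid [433.4 -44.8] w 73.5 tray [433.6 -29.3]
204 plate mid [432.  -60.9] w 73.0 tray [433.1 -40.8]
```

Request:
apply_moves([
  [0.65,0,0,0,0.7],
  [0.65,0,4,0,0],
  [0.65,0,4,0,0],
  [0.65,0,4,0,0],
  [0.65,0,4,0,0],
  [0.65,0,4,0,0],
  [0.65,0,0,0,0],
])

```text
t: 29.4
eef_pos: [433.7, -49.9, 43.7]
tcp_rot: [0.805, 1.57, 0.728]
ft_force: [1.2, 3.0, 5.8]
opening: 0.46
```

Request:
apply_moves([
  [0.65,0,5,0,0],
  [0.65,0,5,0,0],
  [0.65,0,5,0,0],
  [0.65,0,5,0,0],
  [0.65,0,0,0,0],
])

```text
t: 29.9
eef_pos: [435.2, -30.0, 43.7]
tcp_rot: [0.795, 1.57, 0.718]
ft_force: [1.5, 4.1, 6.0]
opening: 0.463
```

```bash
python3 - <<'E'
from h import *
c=snap("wrist","w12.png",(130,0,400,300),2); ledge(c,4,20,62.5)
E
```

```text
rows cx,y,width
 [[443.2  97.   43.2]
 [442.2  80.5  43.2]
 [441.   64.9  43.1]
 [440.   49.7  43.8]
 [438.8  34.5  43.4]
 [438.1  19.   43.4]
 [436.6   2.8  43.1]
 [435.8 -14.5  43.8]]
far [430.5  99.9  62.5] near [418.1 -33.2  62.5]
far [439.4  99.   62.5] near [428.3 -33.8  62.5]
far [448.2  98.3  62.5] near [438.6 -34.6  62.5]
far [457.2  97.8  62.5] near [448.8 -35.5  62.5]
```

Request:
apply_moves([
  [0.65,0,6,0,0],
  [0.65,0,6,0,0],
  [0.65,0,6,0,0],
  [0.65,0,6,0,0],
  [0.65,0,6,0,0],
  [0.65,0,0,0,0],
])

```text
t: 30.55
eef_pos: [437.5, -0.0, 43.7]
tcp_rot: [1.393, 1.57, 1.316]
ft_force: [1.1, 5.5, 6.0]
opening: 0.46
```

Request:
apply_moves([
  [0.65,0,6,0,0],
  [0.65,0,6,0,0],
  [0.65,0,6,0,0],
  [0.65,0,6,0,0],
  [0.65,0,6,0,0],
  [0.65,0,6,0,0],
  [0.65,0,0,0,0],
])

```text
t: 31.25
eef_pos: [440.2, 35.9, 43.7]
tcp_rot: [1.693, 1.571, 1.616]
ft_force: [1.0, 5.4, 6.1]
opening: 0.46
```

Request:
apply_moves([
  [0.65,0,6,0,0],
  [0.65,0,6,0,0],
  [0.65,0,6,0,0],
  [0.65,0,6,0,0],
  [0.65,0,6,0,0],
  [0.65,0,0,0,0],
])

```text
t: 31.85
eef_pos: [442.4, 65.7, 43.7]
tcp_rot: [2.103, 1.57, 2.026]
ft_force: [0.1, 4.7, 5.7]
opening: 0.462
```

Request:
apply_moves([
  [0.65,0,2,0,0],
  [0.65,0,2,0,0],
  [0.65,0,2,0,0],
  [0.65,0,0,0,0],
])

```text
t: 32.25
eef_pos: [442.8, 71.3, 43.6]
tcp_rot: [3.113, 1.57, 3.036]
ft_force: [-0.8, -2.2, 3.5]
opening: 0.464
```

Request:
apply_moves([
  [0.65,0,1,0,0],
  [0.65,0,1,0,0],
  [0.65,0,0,0,0],
])

```text
t: 32.55
eef_pos: [443.0, 73.3, 43.6]
tcp_rot: [-3.029, 1.571, -3.106]
ft_force: [-1.1, -3.5, 3.2]
opening: 0.462
```

Request:
apply_moves([
  [0.65,0,1,0,0],
  [0.65,0,1,0,0],
  [0.65,0,0,0,0],
])

```text
t: 32.85
eef_pos: [443.2, 75.3, 43.6]
tcp_rot: [-3.034, 1.571, -3.111]
ft_force: [0.2, -3.7, 3.7]
opening: 0.461
```

```bash
python3 - <<'E'
from h import *
import pickle
c=snap("wrist","w13.png",s=1.5); pickle.dump(c,open('w13.pkl','wb')); ledge(c,4,20,62.5)
print(status.state()['eef_pos'])
E
```

```text
rows cx,y,width
 [[446.  137.8  20.2]
 [445.6 130.1  19.9]
 [445.  122.3  20.2]
 [444.4 114.4  20.5]
 [444.  106.1  20.3]
 [444.1  97.5  43.6]
 [443.4  88.5  44.5]
 [442.9  79.1  43.9]]
far [432.  105.7  62.5] near [428.3  72.   62.5]
far [443.4 140.1  62.5] near [437.4  71.4  62.5]
far [451.3 139.5  62.5] near [446.6  70.8  62.5]
far [457.3 103.8  62.5] near [455.7  69.9  62.5]
[443.24339637  75.27977965  43.6102775 ]
```

Request:
apply_moves([
  [0.65,0,1,0,0],
  [0.65,0,1,0,0],
  [0.65,0,0,0,0],
])

```text
t: 33.2
eef_pos: [443.4, 77.1, 43.6]
tcp_rot: [-2.134, 1.571, -2.211]
ft_force: [-0.9, -6.2, 3.9]
opening: 0.46
```

Request:
apply_moves([
  [0.65,0,1,0,0],
  [0.65,0,0,0,0],
])

```text
t: 33.4
eef_pos: [443.4, 77.5, 43.6]
tcp_rot: [-1.988, 1.57, -2.065]
ft_force: [-1.3, -16.1, 4.8]
opening: 0.461
```

Request:
apply_moves([
  [0.65,0,1,0,0],
  [0.65,0,0,0,0],
])

```text
t: 33.6
eef_pos: [443.3, 77.8, 43.6]
tcp_rot: [-2.069, 1.569, -2.145]
ft_force: [-2.5, -26.6, 5.4]
opening: 0.463
```

The pair is home: TCP stopped at y≈77.5, as predicted, and force rose to 27 N. Release, lift and look at the crank.

Request:
apply_moves([
  [0.65,0,-1.5,0,0],
  [0.2,0,0,0,0],
  [0.2,0,0,0,0],
  [0.2,0,0,0,0],
  [0.2,0,0,0,0],
  [0.2,0,0,0,0],
  [0.2,0,0,0,0],
  [0.2,-20,0,0,0],
  [0.2,-40,0,0,0],
  [0.2,-40,0,0,0],
])

```text
t: 34.6
eef_pos: [443.0, 77.8, 144.5]
tcp_rot: [-3.046, 1.569, -3.123]
ft_force: [0.7, -0.6, 0.3]
opening: 0.798
```

Request:
apply_moves([
  [0.2,-40,0,0,0],
  [0.2,-40,0,0,0],
  [0.2,0,23,3,0],
  [0.2,0,23,3,0],
  [0.2,0,23,3,0],
  [0.2,0,23,3,0],
  [0.2,0,23,3,0],
  [0.2,0,23,3,0],
  [0.2,0,0,0,0],
  [0.2,0,0,0,0],
])

```text
t: 35.6
eef_pos: [471.7, 214.0, 223.4]
tcp_rot: [-2.579, 1.57, -2.654]
ft_force: [-1.4, -1.0, 0.8]
opening: 0.799
```

```bash
python3 - <<'E'
from h import *
import pickle
c=snap("wrist","w14.png"); pickle.dump(c,open('w14.pkl','wb'))
s=status.state(); print(s['eef_pos'],s['joints'].round(2),(-np.array(c["R"]).T@np.array(c["t"])).round(0))
o=np.array([446.2,116.5,0]);X=np.array([.9973,-.0732,0]);Y=np.array([.0732,.9973,0]);Z=np.array([0,0,1])
for n,p in dict(axis=(0,185,103),hinge=(45,185,112),tip=(-5,185,112),grip=(13,185,112)).items():
    w=o+p[0]*X+p[1]*Y+p[2]*Z; print(n,w.round(1),proj(c,w,True).round(1))
im=cv2.resize(c["pixels"][:,:,::-1],None,fx=1.5,fy=1.5)
cr=cv2.resize(c["pixels"][:,:,::-1][100:250,180:340],None,fx=4,fy=4,interpolation=cv2.INTER_CUBIC)
cv2.imwrite('pics/w14c.png',cr)
d=pickle.load(open('d0.pkl','rb'))
for p in [(358,165),(383,175),(402,195),(425,215)]: print('bench obj',atz(d['scene'],p[0]/1.5,p[1]/1.5,0).round(0))
E
```

```text
[471.6715428  213.60330937 223.46413218] [ 0.3   0.34  1.82 -0.    0.98  0.37] [477. 292. 382.]
axis [459.7 301.  103. ] [231.9  95.3]
hinge [504.6 297.7 112. ] [281.4  95. ]
tip [454.8 301.4 112. ] [225.7  95.1]
grip [472.7 300.  112. ] [245.7  94.8]
bench obj [774. 546.   0.]
bench obj [799. 463.   0.]
bench obj [782. 352.   0.]
bench obj [775. 248.   0.]
```

View pics/w14c.png

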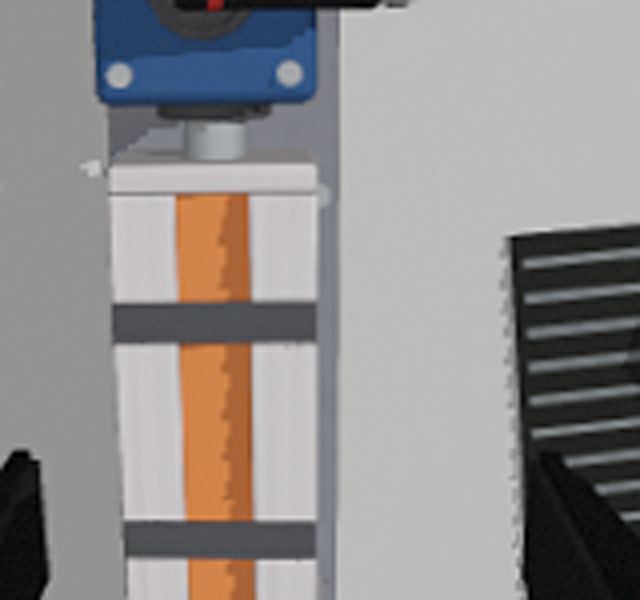

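The handle lies at rows 85–102, columns 224–282, matching the prediction (tip 226, hinge 281). I'll extract its outline numerically.

```bash
python3 - <<'E'
from h import *
import pickle
c=pickle.load(open('w14.pkl','rb')); im=c["pixels"]
g=im.max(2)
for r in range(82,108,2): print(r,''.join('#' if v<45 else ('r' if (p[0]>120 and p[1]<80) else ('b' if int(p[2])>int(p[0])+40 else '.')) for v,p in zip(g[r,210:300],im[r,210:300])))
E
```

```text
82 bbbbbbbbbbbbbbbbbbb....bbbbbbbbbbbbbbbbbbbbbbbbbb.........................................
84 bbbbbbbbbbbbb................bbbbbbbbbbbbbbbbbbbb.........................................
86 bbbbbbbbbb.....................bbbbbbbbbbbbbbbbbb.........................................
88 bbbbbbbbb.......#.###.rrr.######.................#........................................
90 bbbbbbbb......########rrrr#######################################.........................
92 bbbbbbb.......########rrrr#######################################.........................
94 bbbbbbb.......########rrrr#######################################.........................
96 bbbbbbb.......########rrrr#######################################.........................
98 bbbbbbb.......########rrrr#######################################.........................
100 bbbbbbb.......########rrr.#######################################.........................
102 bbbbbbbb.......######....########......b......b.#.........................................
104 bbbbbbbbb.......................bbbbbbbbbbbbbbbbb.........................................
106 bbbbbbbbbbb...................bbbbbbbbbbbbbbbbbbb.........................................
```

Request:
apply_moves([
  [0.6,0,29,2,0],
  [0.6,0,29,1.9,0],
  [0.6,0,28.2,0,0],
  [0.6,0,0,0,-8.2],
  [0.6,0,0,0,-8.2],
  [0.6,0,0,0,-8.2],
  [0.6,0,0,0,-8.2],
  [0.6,0,0,0,-8.2],
  [0.6,0,0,0,-8.2],
  [0.6,0,0,0,-8.2],
])

```text
t: 36.65
eef_pos: [482.5, 298.6, 223.7]
tcp_rot: [-3.02, 1.571, -2.09]
ft_force: [-0.9, 0.5, 0.8]
opening: 0.402
```

Request:
apply_moves([
  [0.6,0,0,0,-8.2],
  [0.6,0,0,0,-8.2],
  [0.6,0,0,0,-8.2],
  [0.6,0,0,0,-8],
  [0.6,30,0,0,0],
  [0.6,30,0,0,0],
  [0.6,0,0,0,0],
  [0.6,0,0,0,0],
])

```text
t: 37.45
eef_pos: [482.8, 299.1, 164.2]
tcp_rot: [2.308, 1.57, -2.482]
ft_force: [0.3, -0.4, 0.5]
opening: 0.398
```

```bash
python3 - <<'E'
from h import *
import pickle
c=snap("wrist"); im=c["pixels"]; pickle.dump(c,open('w15.pkl','wb'))
s=status.state(); print(s['eef_pos'],s['tcp_rot'],s['joints'].round(2),s['opening'])
o=np.array([446.2,116.5,0]);X=np.array([.9973,-.0732,0]);Y=np.array([.0732,.9973,0])
for n,p in dict(hinge=(45,185),tip=(-5,185),grip=(23,185)).items():
    print(n,proj(c,o+p[0]*X+p[1]*Y+np.array([0,0,112]),True).round(1))
print(proj(c,s['eef_pos']-[0,0,45],True))
for v,n in ((im.max(2)<45,'dark'),((im[:,:,0]>110)&(im[:,:,1]<70)&(im[:,:,2]<70),'red')):
    k,l,st,ce=cv2.connectedComponentsWithStats(v.astype(np.uint8)); print(n,[(st[i].tolist(),ce[i].round(0).tolist()) for i in range(1,k) if st[i,4]>12])
S=snap("scene"); D=snap("side")
for c in (S,D):
    im=c["pixels"].astype(int); v=(im[:,:,0]>90)&(im[:,:,1]<60)&(im[:,:,2]<60); ys,xs=np.nonzero(v[:160]); print(len(xs), xs.mean() if len(xs) else 0, ys.mean() if len(xs) else 0)
E
```

```text
[483.10726407 299.39001974 164.88069345] [-1.12127892  1.56958637  0.37209218] [ 0.44  0.48  1.77 -0.    0.89 -1.05] 0.3994924176023608
hinge [250.3 235.1]
tip [250.  172.5]
grip [250.2 208.7]
[250.29519588 212.98932972]
dark [([203, 47, 24, 3, 24], [214.0, 48.0]), ([239, 158, 19, 7, 23], [247.0, 160.0]), ([241, 172, 19, 14, 228], [250.0, 178.0]), ([242, 190, 17, 42, 517], [250.0, 209.0]), ([0, 214, 512, 170, 46907], [223.0, 308.0]), ([499, 298, 13, 18, 40], [506.0, 309.0]), ([438, 321, 10, 4, 13], [443.0, 323.0]), ([501, 324, 11, 10, 34], [506.0, 329.0]), ([338, 337, 118, 47, 1920], [410.0, 360.0]), ([474, 376, 8, 8, 20], [478.0, 380.0])]
red [([242, 184, 18, 7, 82], [251.0, 187.0])]
31 253.1290322580645 89.29032258064517
22 283.1818181818182 58.68181818181818
```

Request:
apply_moves([
  [0.6,20,0,0,0],
  [0.6,15,0,0,0],
  [0.6,8,0,0,0],
  [0.6,5.5,0,0,0],
  [0.6,0,0,0,0],
  [0.6,0,0,0,0],
])

```text
t: 38.2
eef_pos: [482.8, 299.8, 115.8]
tcp_rot: [-1.111, 1.57, 0.383]
ft_force: [-0.2, 0.3, -0.4]
opening: 0.396
```

Request:
apply_moves([
  [0.9,0,0,0,0],
  [0.9,0,0,0,0],
  [0.9,0,0,0,0],
  [0.9,0,0,0,0],
  [0.9,0,0,0,0],
  [0.9,0,0,0,0],
  [0.9,0,0,0,0],
])

```text
t: 38.9
eef_pos: [482.5, 298.9, 115.3]
tcp_rot: [2.987, 1.57, -1.802]
ft_force: [-0.5, -6.4, 2.3]
opening: 0.13
```

Request:
apply_moves([
  [0.9,-3.6,-0.6,0,0],
  [0.9,0,0,0,0],
  [0.9,-3.5,-1.3,0,0],
  [0.9,0,0,0,0],
  [0.9,-3.1,-1.8,0,0],
  [0.9,0,0,0,0],
  [0.9,-2.8,-2.4,0,0],
  [0.9,0,0,0,0],
])

```text
t: 39.7
eef_pos: [487.4, 298.6, 127.8]
tcp_rot: [2.101, 1.567, -2.688]
ft_force: [-4.4, -5.1, -11.7]
opening: 0.125
```

Request:
apply_moves([
  [0.9,-2.4,-2.8,0,0],
  [0.9,0,0,0,0],
  [0.9,-1.8,-3.1,0,0],
  [0.9,0,0,0,0],
])

```text
t: 40.1
eef_pos: [493.0, 298.2, 132.5]
tcp_rot: [2.048, 1.567, -2.741]
ft_force: [-8.4, -5.3, -5.0]
opening: 0.129
```

Request:
apply_moves([
  [0.9,-1.3,-3.5,0,0],
  [0.9,0,0,0,0],
  [0.9,-0.6,-3.6,0,0],
  [0.9,0,0,0,0],
  [0.9,-0.1,-1.8,0,0],
  [0.9,0,0,0,0],
])

```text
t: 40.7
eef_pos: [501.1, 297.7, 135.3]
tcp_rot: [1.93, 1.566, -2.86]
ft_force: [-15.5, -6.8, 5.7]
opening: 0.107
```

Request:
apply_moves([
  [0.9,0,-1,0,0],
  [0.9,0,0,0,0],
])

```text
t: 40.9
eef_pos: [501.6, 297.6, 135.4]
tcp_rot: [1.905, 1.565, -2.884]
ft_force: [-17.4, -5.9, 8.1]
opening: 0.109
```

```bash
python3 - <<'E'
from h import *
S=snap("scene"); D=snap("side")
q=[]
for c in (S,D):
    p=proj(c,[504,298,150]); im=c["pixels"].astype(int); u,v=p.round().astype(int); w=im[v-25:v+26,u-25:u+26]
    m=(w[:,:,0]>90)&(w[:,:,1]<60)&(w[:,:,2]<60); ys,xs=np.nonzero(m); q.append((xs.mean()+u-25,ys.mean()+v-25) if len(xs) else None); print(p,len(xs),q[-1])
if all(q): print('red band',tri2(S,q[0],D,q[1]))
s=status.state(); print(s['eef_pos'],s['ft_force'])
E
```

```text
[202.71956979 120.76125799] 0 None
[224.92252235  97.54092653] 0 None
[501.62332499 297.61010565 135.42542905] [-17.22856386  -6.07470862   7.71406048]
```

```bash
cat >> h.py <<'E'
def asc(c,u0,v0,u1,v1,du=1,dv=1):
    im=c["pixels"].astype(int)
    for v in range(v0,v1,dv):
        s=''
        for u in range(u0,u1,du):
            r,g,b=im[v,u]; mx=max(r,g,b)
            s+='R' if r>90 and g<.55*r and b<.55*r and not(g>60) else 'O' if r>140 and g<.75*r and b<.5*r else 'B' if b>r+40 else '#' if mx<45 else '+' if mx<90 else '-' if mx<150 else '.' 
        print(v,s)
E
python3 - <<'E'
from h import *
W=snap("wrist"); S=snap("scene"); D=snap("side")
p=status.state()['eef_pos']
print(proj(W,p,True),proj(W,p+[0,0,20],True),proj(W,p-[0,0,20],True)); asc(W,205,170,300,285,1,2)
print(proj(D,p),proj(D,[504,298,112]),proj(D,[504,298,162])); u,v=proj(D,p).astype(int); asc(D,u-35,v-25,u+35,v+30)
E
```

```text
[249.57554785 239.25037698] [249.36229223 255.51783316] [249.75017596 225.99342736]
170 -----BBBBBBBBBBBBBBBBBBBBBBBBBBBBBBBB++----------...-BBBBBBBBBBBBBBBBBBBBBBBBBBBBBBBBBB........
172 -----BBBBBBBBBBBBBBBBBBBBBBBBBBBBBBBBBB----------...-BBBBBBBBBBBBBBBBBBBBBBBBBBBBBBBBBB........
174 -----+BBBBBBBBBBBBBBBBBBBBBBBBBBBBBBBBB----------...-BBBBBBBBBBBBBBBBBBBBBBBBBBBBBBBBBB........
176 .....-BBBBBBBBBBBBBBBBBBBBBBBBBBBBBBBBB----------...-BBBBBBBBBBBBBBBBBBBBBBBBBBBBBBBBBB........
178 .....-BBBBBB.....-BBBBBBBBBBBBBBBBBBBBB----------...-BBBBBBBBBBBBBBBBBBBB--....-BBBBBBB........
180 .....-BBBBB........-BBBBBBBBBBBBBBBBBBB----------...-BBBBBBBBBBBBBBBBBBB-........BBBBB-........
182 .....-BBBBB.........BBBBBBBBBBBBBBBBBBB-----------..-BBBBBBBBBBBBBBBBBBB.........BBBBB-........
184 ......-BBBBB.......BBBBBBBBBBBBBBBBBBBB-----------..-BBBBBBBBBBBBBBBBBBBBB.....BBBBBBB.........
186 .......BBBBBBBBBBBBBBBBBBBBBBBBBBBBBBBB---------.-..-BBBBBBBBBBBBBBBBBBBBBBBBBBBBBBBB..........
188 ..........-BBBBBBBBBBBBBBBBBB---------++++#######-----......................---.-..............
190 ............
[... 8268 characters left out ...]
.........................
122 ++++++++++++++++++++++B+BB++++++B++-.................................-
123 +++++++++++------++++++++++++++++++-.................................-
124 ++++++++---------++++++++++++++++++--...............................--
125 +++++-------.-.--++++++++++++++++++--..............................---
126 +---------......-++++++++++++++++++--...............................--
127 -------........---+++++++++++#+++++--...............................--
128 ---...........---+++++++++++++++----................................--
129 ..............--+++++++++++------....................................-
130 .............---++++++++----....-.....................................
```

```bash
python3 - <<'E'
from h import *
W=snap("wrist")
o=np.array([446.2,116.5,0]);X=np.array([.9973,-.0732,0]);Y=np.array([.0732,.9973,0])
for hx in (44,45.):
  for th in (50,60,70,80,90):
    t=np.radians(th); P=o+X*(hx-50*np.cos(t))+Y*185+np.array([0,0,112+50*np.sin(t)]); print(hx,th,P.round(0),proj(W,P,True).round(1))
E
```

```text
44 50 [472. 300. 150.] [249.7 198.4]
44 60 [479. 300. 155.] [249.8 215. ]
44 70 [487. 299. 159.] [249.8 232.4]
44 80 [495. 298. 161.] [249.9 249.4]
44 90 [504. 298. 162.] [249.9 264.9]
45.0 50 [473. 300. 150.] [249.7 200.2]
45.0 60 [480. 300. 155.] [249.8 216.8]
45.0 70 [488. 299. 159.] [249.8 234.2]
45.0 80 [496. 298. 161.] [249.9 251.1]
45.0 90 [505. 298. 162.] [249.9 266.6]
```

The handle is only at about 50° because the pads slipped along it. I'll release, go inside it, and push it upright with the closed fingers.

Request:
apply_moves([
  [0.5,0,0,0,0],
  [0.5,0,0,0,0],
  [0.5,0,0,0,0],
  [0.5,0,0,0,0],
  [0.5,0,0,0,0],
  [0.5,0,0,0,0],
  [0.5,-30,0,0,0],
  [0.5,-30,0,0,0],
  [0.5,0,0,0,0],
])

```text
t: 42.1
eef_pos: [505.7, 298.6, 197.9]
tcp_rot: [-1.076, 1.565, 0.418]
ft_force: [0.9, -0.1, -0.0]
opening: 0.497
```

Request:
apply_moves([
  [1,0,18,0,0],
  [1,0,18,0,0],
  [1,0,19,0,0],
  [1,0,0,0,0],
  [1,0,0,0,0],
  [1,0,0,0,0],
  [1,0,0,0,0],
  [1,0,0,0,0],
  [1,0,0,0,0],
  [1,0,0,0,0],
])

```text
t: 43.1
eef_pos: [449.6, 302.2, 194.3]
tcp_rot: [-1.965, 1.571, -0.471]
ft_force: [0.5, 0.0, -0.1]
opening: 0.004
```

Request:
apply_moves([
  [1,20,0,0,0],
  [1,20,0,0,0],
  [1,10,0,0,0],
  [1,0,0,0,0],
])

```text
t: 43.5
eef_pos: [449.1, 302.0, 143.3]
tcp_rot: [2.139, 1.569, -2.65]
ft_force: [-0.4, 0.5, -0.8]
opening: 0.006
```

```bash
python3 - <<'E'
from h import *
W=snap("wrist"); p=status.state()['eef_pos']; print(p,status.state()['opening'],status.state()['ft_force'])
asc(W,215,180,290,290,1,3)
o=np.array([446.2,116.5,0]);X=np.array([.9973,-.0732,0]);Y=np.array([.0732,.9973,0])
for th in (40,50,60,70): 
    t=np.radians(th); P=o+X*(45-50*np.cos(t))+Y*185+np.array([0,0,112+50*np.sin(t)]); print(th,P.round(0),proj(W,P,True).round(1))
E
```

```text
[449.55156125 302.18615671 144.21436332] 0.00602500751001571 [-0.22480932 -0.22319696  0.50695228]
180 BBBBBBBBBBBBBBB+BBBBBBBBBBBBBBBBBBBBB+BBBBBBBBBBBBBBBBBBBBBBBBBBBBBBBBB-...
183 BBBBBBBBBBBBBBBBBBBBBBBBBBBBBBBBBBBBBBBBBBBBBBBBBBBBBBBBBBBBBBBBBBBBBBBB-..
186 BBBBBBBBBBBBBBBBBBBBBBBBBBBBBBBBBBBBBBBBBBBBBBBBBBBBBBBBBBBBBBBBBBBBBBBBBB.
189 BBB-.----BBBBBBBBBBBBBBBBBBBBBBBBBBBBBBBBBBBBBBBBBBBBBBBBBBBB--....BBBBBBB.
192 BB...-----BBBBBBBBBBBBBBBBBBBBBBBBBBBBBBBBBBBBBBBBBBBBBBBBBB-.......BBBBBB.
195 BBB...---BBBBBBBBBBBBBBBBBBBBBBBBBBBBBBBBBBBBBBBBBBBBBBBBBBBBB.....BBBBBBB.
198 BBBBBBBBBBBBBBBBBBBBBBBBBBBBBBBBBBBBBBBBBBBBBBBBBBBBBBBBBBBBBBBBBBBBBBBBBB.
201 BBBBBBBBBBBBBBBBBBBBBBBBBBBBBBBBBBBBBBBBBBBBBBBBBBBBBBBBBBBBBBBBBBBBBBBBB-.
204 BBBBBBBBBBBBBBBBBBBBBBBBB++++++++++++++++++++BBBBBBBBBBBBBBBBBBBBBBBBBBBB-.
207 BBBBBBBBBBBBBBBBBBBBBB+++++++++++####++++++++++++BBBBBBBBBBBBBBBBBBBBBBBB-.
210 BBBBBBBBBBBBBBBBBBBB++++++#######++++#######+++++++BBBBBBBBBBBBBBBBBBBBBB-.
213 BBBBBBBBBBBBBBBBBB+++++###+++####++++++########+++++BBBBBBBBBBBBBBBBBBBBB-.
216 BBBBBBBBBBBBBBBBBB++++#++++++#######+
[... 1394 characters left out ...]
####
270 ##############################----+++++---+################################
273 ##############################---++++++---+################################
276 ##############################-.--+++++--.+################################
279 ##############################-.--++++++-.+################################
282 ##############################----+++++---+################################
285 ##############################----+++++---+################################
288 ##############################----++-+#---+################################
40 [466. 301. 144.] [249.4 265. ]
50 [473. 300. 150.] [249.4 278.8]
60 [480. 300. 155.] [249.5 293. ]
70 [488. 299. 159.] [249.5 306.9]
```

Request:
apply_moves([
  [1,0,-6,0,0],
  [1,0,-6,0,0],
  [1,0,-5,0,0],
  [1,0,-4,0,0],
  [1,0,-4,0,0],
  [1,0,-3,0,0],
  [1,0,0,0,0],
])

```text
t: 44.25
eef_pos: [478.0, 300.0, 144.5]
tcp_rot: [-1.226, 1.57, 0.268]
ft_force: [-0.2, -0.3, 0.2]
opening: 0.007
```

Request:
apply_moves([
  [1,0,-3,0,0],
  [1,0,-3,0,0],
  [1,0,0,0,0],
])

```text
t: 44.55
eef_pos: [483.9, 299.6, 144.3]
tcp_rot: [-1.315, 1.57, 0.179]
ft_force: [-0.4, 0.1, 1.5]
opening: 0.006
```

Request:
apply_moves([
  [1,0,-2,0,0],
  [1,0,-2,0,0],
  [1,0,0,0,0],
])

```text
t: 44.85
eef_pos: [486.0, 299.3, 144.1]
tcp_rot: [1.795, 1.567, -2.994]
ft_force: [-9.4, 1.4, 4.7]
opening: 0.002
```

Request:
apply_moves([
  [1,0,-1,0,0],
  [1,0,0,0,0],
  [1,0,-1,0,0],
  [1,0,0,0,0],
])

```text
t: 45.25
eef_pos: [486.5, 299.2, 143.9]
tcp_rot: [1.812, 1.564, -2.977]
ft_force: [-16.7, 2.9, 6.7]
opening: -0.002
```

```bash
python3 - <<'E'
from h import *
print(status.state()['eef_pos'],status.state()['ft_force'],status.state()['moment'])
D=snap("side"); S=snap("scene")
for c in (D,S): print(proj(c,[504,298,112]),proj(c,[504,298,162]),proj(c,[473,300,150]))
asc(D,195,80,260,125)
asc(S,170,95,240,145)
E
```

```text
[486.5480141  299.17475631 143.93157357] [-16.67137888   2.93874429   6.71364784] [ 0.62775797  2.80551964 -0.06116686]
[225.79659937 106.31746959] [224.63663539  94.6703566 ] [215.25987167  99.88198596]
[203.91963728 131.73735311] [202.32995871 117.19778492] [193.09940664 123.36689854]
80 ...-.-..---+########################++---------------------------
81 .........--+########################+----------------------------
82 .-...--.----+#######################+-----------++---------------
83 .-.....--.--+#####################++++---------+++++-------------
84 .....-....--+#################+#+#+++++-------++##+++------------
85 .---...-...--+#+++########+#+++##++##++++-----++##+++++-------..-
86 ---......-.--+++++#########+++++++#++#++++-----++####++----.--..-
87 ...-.......--++++++#####+#+#++##+#+#++++++------++####+--.---.-.-
88 -.-.-.-.--..--+++++####++#++#++++#++++++++-------+++###+---..-.--
89 ..-.-..-..-..--+++####+#+++#++####+#+++++++--------+++++--....---
90 -.....---..------+###++++#++#++++++++++##+----------+++---...----
91 ..--..-.-....----+++++++##++#++++++++++##+--------
[... 5362 characters left out ...]
...--------++++++++++++++
136 ...................---..-----+++++--........----------++++++++++++++++
137 .................----------+++-----.......---------+++++++++++++++++++
138 ...............---------++++----.......----------+++++++++++++++++++++
139 ............----B+++++++++BB--.......--------++++++++++++++++++++-----
140 .........----BBBB++++####+BB---..---------++++++++++++++++++++--------
141 .........--BBBBBB+#######+BBB----------++++++++++++++++++++-----------
142 .........--BBBBBB+#######+BBB--------+++++++++++++++++++--------------
143 .........-+BBBBBB+#####++BBBB----++++++++++++++++++++-----------------
144 .........--+BBBBB++++++BBBBBBBBB++++++++++++++++++-----------....-----
```

The handle is now upright: a dark vertical bar at scene (203,126–135), and force rises at the stop. Now gripping it.

Request:
apply_moves([
  [1,0,5,0,0],
  [1,-25,0,0,0],
  [0.5,-30,0,0,0],
  [0.5,0,0,0,0],
  [0.5,0,-10,0,0],
  [0.5,0,-9.7,0,0],
  [0.5,0,0,0,0],
  [0.5,0,0,0,0],
  [0.5,0,0,0,0],
  [0.5,0,0,0,0],
])

```text
t: 46.35
eef_pos: [503.8, 298.0, 199.1]
tcp_rot: [2.131, 1.57, -2.658]
ft_force: [-0.1, 0.3, 0.1]
opening: 0.497
```

```bash
python3 - <<'E'
from h import *
W=snap("wrist"); s=status.state(); p=s['eef_pos']; print(p,s['opening'],s['ft_force'],s['joints'].round(2))
asc(W,205,190,300,262,1,2)
o=np.array([446.2,116.5,0]);X=np.array([.9973,-.0732,0]);Y=np.array([.0732,.9973,0])
for th in (70,80,90): 
    t=np.radians(th); P=o+X*(45-50*np.cos(t))+Y*185+np.array([0,0,112+50*np.sin(t)]); print(th,P.round(0),proj(W,P,True).round(1))
E
```

```text
[503.87455721 298.01262759 199.22351545] 0.49798734172626513 [-0.09901801 -0.10139918  0.26563538] [ 0.42  0.46  1.69 -0.    0.99 -1.07]
190 .......................................-+########+--.......................................--..
192 ......................................-#############.......................................---.
194 ......................................-#############-.......................................--.
196 .....................................-+##############.......................................--.
198 .....................................-###############.......................................--.
200 .....................................-#######++######.......................................---
202 .....................................-##+RRRRRRRRR+##-......................................--.
204 .....................................-RR+########+RRR-......................................--.
206 .....................................R+#############R.......................................--.
208 .....................................+###############R.....
[... 2038 characters left out ...]
50 #######+.........-----------------------------------.................................##########
252 #######..........---------------------------------.----..............................+#########
254 ######+.........----------------------------------------...........................-.-#########
256 ######..........------------------------------------------.........-......----..----.-+########
258 #####+.........----------------------------------------------------------------------.-########
260 #####-......-.........................................................................-+#######
70 [488. 299. 159.] [249.4 192.9]
80 [496. 298. 161.] [249.4 205.3]
90 [505. 298. 162.] [249.5 217.2]
```

Request:
apply_moves([
  [0.5,20,0,0,0],
  [0.5,20,0,0,0],
  [0.5,12,0,0,0],
  [0.5,8,0,0,0],
  [0.95,0,0,0,0],
  [0.95,0,0,0,0],
  [0.95,0,0,0,0],
  [0.95,0,0,0,0],
  [0.95,0,0,0,0],
  [0.95,0,0,0,0],
])

```text
t: 47.4
eef_pos: [504.1, 297.4, 139.7]
tcp_rot: [-2.698, 1.57, -1.204]
ft_force: [0.2, -4.8, 2.0]
opening: 0.135
```

Request:
apply_moves([
  [0.95,0,0,0,0],
  [0.95,0,0,0,0],
  [0.95,0,0,0,0],
])

```text
t: 47.7
eef_pos: [504.2, 297.5, 139.7]
tcp_rot: [-2.558, 1.57, -1.064]
ft_force: [-0.5, -5.4, 4.1]
opening: 0.134
```

Request:
apply_moves([
  [0.95,0,0.4,-6.2,8],
  [0.95,0,0.4,-6.2,8],
  [0.95,0,0.4,-6.2,8],
  [0.95,0,0.4,-6.2,8],
  [0.95,0,0,0,0],
])

```text
t: 48.2
eef_pos: [495.8, 274.2, 139.8]
tcp_rot: [-1.544, 1.57, -0.612]
ft_force: [1.4, -6.3, 3.0]
opening: 0.129
```

Request:
apply_moves([
  [0.95,0,0.4,-6.2,8],
  [0.95,0,0.4,-6.2,8],
  [0.95,0,0.5,-6.2,8],
  [0.95,0,0.5,-6.2,8],
  [0.95,0,0,0,0],
])

```text
t: 48.7
eef_pos: [476.6, 259.2, 139.9]
tcp_rot: [-0.806, 1.569, -0.431]
ft_force: [2.6, -9.1, 2.4]
opening: 0.135
```

```bash
cat > cr.py <<'E'
from h import *
s=status.state(); p=s['eef_pos']; o=np.array([446.2,116.5])
d=p[:2]-o; x=d@[.9973,-.0732]; y=d@[.0732,.9973]-185
z=s['tcp_rot']; print(p,'turner xy',x.round(1),y.round(1),'R',np.hypot(x,y).round(1),'crank deg',np.degrees(np.arctan2(-y,x)).round(1),'tool yaw',np.degrees((z[2]-z[0]+np.pi)%(2*np.pi)-np.pi).round(1),s['ft_force'].round(1),s['opening'],s['joints'].round(2))
E
python3 cr.py
```

```text
[476.63710842 259.2074101  139.88534392] turner xy 19.9 -40.4 R 45.1 crank deg 63.8 tool yaw 21.5 [ 2.6 -9.1  2.4] 0.13536568176019736 [ 0.38  0.48  1.85 -0.    0.8   0.  ]
```

Request:
apply_moves([
  [0.95,0,0.4,-6.2,8],
  [0.95,0,0.5,-6.2,8],
  [0.95,0,0.4,-6.2,8],
  [0.95,0,0.5,-6.2,8],
  [0.95,0,0.4,-6.2,8],
  [0.95,0,0.5,-6.2,8],
  [0.95,0,0.4,-6.2,8],
  [0.95,0,0,0,0],
])

```text
t: 49.5
eef_pos: [433.4, 263.8, 139.6]
tcp_rot: [-1.725, 1.568, -2.328]
ft_force: [-3.8, -9.9, 7.5]
opening: 0.131
```

```bash
python3 cr.py
```

```text
[433.36947798 263.83157843 139.59573951] turner xy -23.6 -39.0 R 45.6 crank deg 121.2 tool yaw -34.5 [-3.8 -9.9  7.5] 0.13094374842867273 [ 0.42  0.44  1.94 -0.    0.77  1.02]
```

Request:
apply_moves([
  [0.95,0,0.5,-6.2,8],
  [0.95,0,0.5,-6.2,8],
  [0.95,0,0.5,-6.2,8],
  [0.95,0,0.5,-6.2,8],
  [0.95,0,0.5,-6.2,8],
  [0.95,0,0.5,-6.2,8],
  [0.95,0,0.5,-5.5,7],
  [0.95,0,0,0,0],
])

```text
t: 50.3
eef_pos: [414.2, 301.3, 139.6]
tcp_rot: [-1.252, 1.568, -2.814]
ft_force: [-9.6, -0.8, 7.8]
opening: 0.132
```

```bash
python3 cr.py
```

```text
[414.17710064 301.33438162 139.55867009] turner xy -45.5 -3.0 R 45.6 crank deg 176.2 tool yaw -89.5 [-9.6 -0.8  7.8] 0.13223914492501365 [0.5  0.45 1.93 0.   0.77 2.06]
```

Request:
apply_moves([
  [0.95,0,0.2,-2,3],
  [0.95,0,0,0,0],
  [0.95,0,0,-1.5,1],
  [0.95,0,0,0,0],
  [0.95,0,0,-1.5,0],
  [0.95,0,0,0,0],
])

```text
t: 50.9
eef_pos: [414.3, 304.3, 139.4]
tcp_rot: [-0.676, 1.564, -2.303]
ft_force: [-5.7, -17.3, 12.0]
opening: 0.131
```

```bash
python3 cr.py
```

```text
[414.28195841 304.26972539 139.36535868] turner xy -45.6 -0.1 R 45.6 crank deg 179.9 tool yaw -93.2 [ -5.7 -17.3  12. ] 0.13117390804345933 [ 0.51  0.45  1.92 -0.    0.78  2.13]
```

Crank is at its stop (179.9°, 17 N). Release, rise, turn back, return to the pair.

Request:
apply_moves([
  [0.5,0,0,1.5,0],
  [0.5,0,0,0,0],
  [0.5,0,0,0,0],
  [0.5,0,0,0,0],
  [0.5,0,0,0,0],
  [0.5,0,0,0,0],
  [0.5,-20,0,0,0],
  [0.5,-40,0,0,0],
  [0.5,-20,0,0,0],
  [0.5,0,0,0,-8.2],
])

```text
t: 51.9
eef_pos: [416.8, 305.4, 222.2]
tcp_rot: [1.993, 1.566, 0.507]
ft_force: [-1.3, -0.1, -0.3]
opening: 0.5
```

Request:
apply_moves([
  [0.3,0,0,0,-8.2],
  [0.3,0,0,0,-8.2],
  [0.3,0,0,0,-8.2],
  [0.3,0,0,0,-8.2],
  [0.3,0,0,0,-8.2],
  [0.3,0,0,0,-8.2],
  [0.3,0,0,0,-8.2],
  [0.3,0,0,0,-8.2],
  [0.3,0,0,0,-8.2],
  [0.3,0,0,0,-7.1],
])

```text
t: 52.9
eef_pos: [415.9, 304.9, 219.3]
tcp_rot: [0.294, 1.571, 0.224]
ft_force: [0.6, 0.5, -0.3]
opening: 0.702
```

Request:
apply_moves([
  [0.2,0,-28,6,0],
  [0.2,0,-28,6,0],
  [0.2,0,-28,6,0],
  [0.2,0,-28,6,0],
  [0.2,0,-28,6,0],
  [0.2,0,-28,6,0],
  [0.2,0,-28,5,0],
  [0.2,0,-28,5,0],
  [0.2,0,0,0,0],
  [0.2,0,0,0,0],
])

```text
t: 53.9
eef_pos: [445.0, 77.8, 219.4]
tcp_rot: [1.03, 1.571, 0.954]
ft_force: [-0.4, -0.4, -0.3]
opening: 0.799
```

```bash
python3 - <<'E'
from h import *
s=status.state(); z=s['tcp_rot']; print(s['eef_pos'],s['joints'].round(2),'yaw',np.degrees((z[2]-z[0]+np.pi)%(2*np.pi)-np.pi).round(2))
W=snap("wrist")
asc(W,200,150,310,260,1,3)
print(proj(W,[443.3,77.6,62.5],True))
E
```

```text
[445.01921748  77.84898339 219.37977629] [0.03 0.25 1.97 0.   0.92 0.1 ] yaw -4.39
150 ...........-.......----................BBBBBBBBBBBBBBBBBBBB................---................................
153 ..-..............-..-------BBBBBBBBBBBBBBBBBBBBBBBBBBBBBBBBBBBBBBBB-----------................................
156 .-...........-.-....-------BBBBBBBBBBBBBBBBBBBBBBBBBBBBBBBBBBBBBBBB.----...---................................
159 ........-...........-------BBBBBBBBBBBBBBBBBBBBBBBBBBBBBBBBBBBBBBBB.--......--................................
162 ....................-------BBBBBBBBBBBBBBBBBBBBBBBBBBBBBBBBBBBBBBBB.----------................................
165 ................-...-------BBBBBBBBBBBBBBBBBBBBBBBBBBBBBBBBBBBBBBBBB----------................................
168 ....................-------BBBBBBBBBBBBBBBBBBBBBBBBBBBBBBBBBBBBBBBBB----------................................
171 ....................-------BBBBBBBBBBBBBBBBBBBBBBBBBBBBBBBBBBBBBBBBB----------................................
174 .....-..............------+BBBBBBBBBBBBBBBBBBBBBBBBBBBBBBBBBBBBBBBBB----------...............
[... 2565 characters left out ...]
..........--------------...........................------------..................................
246 ...........-..-......-.--------------..........................-------------..................................
249 ...................-....-------------..........................-------------..................................
252 ...........-............-------------..........................-------------..................................
255 .............-..........-------------..........................-------------..................................
258 ............--..........--------------.........................-------------..................................
[250.09868968 176.02044483]
```

```bash
python3 - <<'E'
from h import *
W=snap("wrist"); ledge(W,105,125,62.5,140); p=status.state()['eef_pos']
W=snap("wrist")
for X in ([443.3,77.6,62.5],): print(proj(W,X,True))
E
```

```text
rows cx,y,width
 [[445.9 135.9  18.9]
 [445.3 127.3  19. ]
 [444.6 118.8  19.1]
 [444.  110.2  19.2]
 [441.1 101.7  42.9]
 [440.4  92.9  43.2]
 [439.7  84.   43.5]
 [439.   75.1  43.8]
 [438.8  65.9  43. ]]
far [429.1 106.4  62.5] near [425.4  64.1  62.5]
far [440.5 141.1  62.5] near [434.3  64.5  62.5]
far [448.9 140.4  62.5] near [443.1  63.9  62.5]
far [454.9 105.5  62.5] near [451.9  63.2  62.5]
[250.27103926 176.7182245 ]
```

Request:
apply_moves([
  [0.2,40,0,-4,0],
  [0.2,40,0,0,0],
  [0.2,40,0,0,0],
  [0.2,35,0,0,0],
  [0.2,12,0,0,0],
  [0.2,8.7,0,0,0],
  [0.2,0,0,0,0],
  [0.65,0,0,0,0],
  [0.65,0,0,0,0],
  [0.65,0,0,0,0],
])

```text
t: 55.05
eef_pos: [441.4, 78.4, 44.4]
tcp_rot: [0.094, 1.569, 0.02]
ft_force: [-0.7, -0.4, -0.1]
opening: 0.603
```

Request:
apply_moves([
  [0.65,0,0,0,0],
  [0.65,0,0,0,0],
  [0.65,0,0,0,0],
  [0.65,0,0,0,0],
  [0.65,0,0,0,0],
  [0.65,0,0,0,0],
  [0.65,-0.6,0,0,0],
  [0.65,0,0,0,0],
])

```text
t: 55.85
eef_pos: [441.0, 78.3, 44.2]
tcp_rot: [-2.782, 1.571, -2.857]
ft_force: [-0.3, -0.4, -2.2]
opening: 0.459
```

Request:
apply_moves([
  [0.65,0,-2,0,0],
  [0.65,0,-3,0,0],
  [0.65,0,-3,0,0],
  [0.65,0,0,0,0],
])

```text
t: 56.25
eef_pos: [440.3, 69.9, 44.2]
tcp_rot: [-2.682, 1.571, -2.758]
ft_force: [-0.4, -1.0, -2.5]
opening: 0.465
```

Request:
apply_moves([
  [0.65,0,-6,0,0],
  [0.65,0,-6,0,0],
  [0.65,0,-6,0,0],
  [0.65,0,-6,0,0],
  [0.65,0,-6,0,0],
  [0.65,0,-6,0,0],
  [0.65,0,-6,0,0],
  [0.65,0,-6,0,0],
  [0.65,0,-6,0,0],
  [0.65,0,0,0,0],
])

```text
t: 57.25
eef_pos: [436.3, 15.8, 44.3]
tcp_rot: [-0.718, 1.571, -0.794]
ft_force: [-0.7, 0.4, -2.2]
opening: 0.461
```

Request:
apply_moves([
  [0.65,0,-6,0,0],
  [0.65,0,-6,0,0],
  [0.65,0,-6,0,0],
  [0.65,0,-6,0,0],
  [0.65,0,-6,0,0],
  [0.65,0,-6,0,0],
  [0.65,0,-6,0,0],
  [0.65,0,-6,0,0],
  [0.65,0,0,0,0],
])

```text
t: 58.15
eef_pos: [432.8, -32.1, 44.2]
tcp_rot: [-0.624, 1.571, -0.699]
ft_force: [0.7, -1.2, -2.7]
opening: 0.459
```

```bash
python3 - <<'E'
from h import *
W=snap("wrist"); ledge(W,105,125,62.5,140); print(status.state()['eef_pos'])
E
```

```text
rows cx,y,width
 [[441.1  95.   43.4]
 [439.9  78.5  42.9]
 [438.9  62.8  43.3]
 [437.8  47.5  43.5]
 [436.6  32.3  43.1]
 [435.6  16.8  43.5]
 [434.2   0.5  43.3]
 [433.1 -16.9  43.4]]
far [428.4  97.9  62.5] near [416.1 -35.6  62.5]
far [437.3  97.   62.5] near [426.4 -36.3  62.5]
far [445.7  96.3  62.5] near [436.1 -37.   62.5]
far [454.7  95.9  62.5] near [446.4 -37.9  62.5]
[432.79081592 -31.81421721  44.25953037]
```

Request:
apply_moves([
  [0.65,0,-6,0,0],
  [0.65,0,-6,0,0],
  [0.65,0,-6,0,0],
  [0.65,0,-6,0,0],
  [0.65,0,-6,0,0],
  [0.65,0,-6,0,0],
  [0.65,0,-6,0,0],
  [0.65,0,0,0,0],
])

```text
t: 59.0
eef_pos: [429.5, -74.0, 44.2]
tcp_rot: [-2.315, 1.571, -2.39]
ft_force: [-0.4, -1.0, -2.7]
opening: 0.463
```

Request:
apply_moves([
  [0.65,0,-6,0,0],
  [0.65,0,-6,0,0],
  [0.65,0,-6,0,0],
  [0.65,0,-6,0,0],
  [0.65,0,-6,0,0],
  [0.65,0,-6,0,0],
  [0.65,0,-3,0,0],
  [0.65,0.6,0,0,0],
  [0.65,0,0,0,0],
])

```text
t: 59.9
eef_pos: [426.9, -112.7, 44.0]
tcp_rot: [-0.694, 1.57, -0.768]
ft_force: [-1.9, -6.0, 4.7]
opening: 0.463
```

Request:
apply_moves([
  [0.2,0,0,0,0],
  [0.2,0,0,0,0],
  [0.2,0,0,0,0],
  [0.2,0,0,0,0],
  [0.2,0,0,0,0],
  [0.2,0,0,0,0],
  [0.2,0,0,0,0],
  [0.2,0,0,0,0],
])

```text
t: 60.7
eef_pos: [426.7, -112.1, 43.6]
tcp_rot: [0.023, 1.571, -0.052]
ft_force: [-0.2, -0.3, 0.4]
opening: 0.799
```

Request:
apply_moves([
  [0.2,-40,0,0,0],
  [0.2,-40,0,0,0],
  [0.2,-40,0,0,0],
  [0.2,-40,0,0,0],
  [0.2,0,0,0,0],
  [0.2,0,0,0,0],
])

```text
t: 61.3
eef_pos: [426.7, -112.1, 204.0]
tcp_rot: [-0.311, 1.569, -0.386]
ft_force: [0.1, 0.6, 0.0]
opening: 0.796
```

```bash
python3 - <<'E'
from h import *
W=snap("wrist"); ledge(W,105,125,62.5,140); s=status.state(); print(s['eef_pos'],s['ft_force'])
c=W; f=proj(c,[434.2,-41,62.5],True); print(f)
asc(W,190,80,310,290,1,5)
E
```

```text
rows cx,y,width
 [[ 436.9   49.2   43.8]
 [ 435.2   26.8   43.6]
 [ 433.5    5.    43.5]
 [ 432.4  -16.4   42.6]
 [ 430.8  -37.6   42.8]
 [ 429.2  -58.9   43.2]
 [ 428.1  -80.4   42.7]
 [ 426.4 -102.3   43.4]
 [ 424.7 -125.    42.1]]
far [423.7  53.8  62.5] near [ 409.2 -126.6   62.5]
far [432.7  54.1  62.5] near [ 418.8 -126.2   62.5]
far [441.7  53.4  62.5] near [ 428.2 -126.9   62.5]
far [450.7  52.9  62.5] near [ 437.7 -127.6   62.5]
[ 426.32491489 -111.97486582  203.13819527] [-0.70723213 -0.46488365 -0.49051864]
[253.64198902 109.93779251]
80 --------------------------------++++++BBBBBBBBBBBBBBBBBBBBBBBBBBBBBBBBBBBBBBBBBBBBB-----------..........................
85 --------------------------------++-+++BBBBBBBBBBBBBBBBBBBBBBBBBBBBBBBBBBBBBBBBBBBBB-----------..........................
90 --------------------------------++++++BBBBBBBBBBBBBBBBBBBBBBBBBBBBBBBBBBBBBBBBBBBBB-----------..........................
95 --------------------------------++-++++BBBBBBBBBBBBBBBBBBBBBBBBBBBBBBBBBBBBBBBBBBBB-----------..........................
100 --------------------------------+++++++BBBBBBBBB
[... 3997 characters left out ...]
...........................................................................
265 ++++++++++++++++++++++++++++++++++++++++++++++++++++++++++++++++++++++++++++++++++++++++++++++++++++++++++++++++++++++++
270 ---------------------------------------------++--++++---++--++-++++++---------+-----------------------------------------
275 ------------------------------------------------------------------------------------------------------------------------
280 --------------------------------------------------------------------------+--------+-----+-+----------------------------
285 ++++++++++++++++++++++++++++++++++++++++++++++++++++++++++++++++++++++++++++++++++++++++++++++++++++++++++++++++++++++++
```

Request:
apply_moves([
  [0.2,0,22,-0.8,0],
  [0.2,0,22,0,0],
  [0.2,0,20.5,0,0],
  [0.2,40,0,0,0],
  [0.2,40,0,0,0],
  [0.2,30,0,0,0],
  [0.2,20,0,0,0],
  [0.2,8,0,0,0],
  [0.2,0,0,0,0],
  [0.2,0,0,0,0],
])

```text
t: 62.35
eef_pos: [430.7, -47.8, 65.8]
tcp_rot: [2.918, 1.571, 2.843]
ft_force: [0.3, -0.4, 1.0]
opening: 0.795
```

Request:
apply_moves([
  [0.2,2.6,0,0,0],
  [0.65,0,0,0,0],
  [0.65,0,0,0,0],
  [0.65,0,0,0,0],
  [0.65,0,0,0,0],
  [0.65,0,0,0,0],
  [0.65,0,0,0,0],
  [0.65,0,0,0,0],
  [0.65,0,0,0,0],
  [0.65,0,0,0,0],
])

```text
t: 63.35
eef_pos: [430.8, -47.8, 63.2]
tcp_rot: [-0.171, 1.57, -0.246]
ft_force: [-2.1, 0.3, 5.4]
opening: 0.458
```

Request:
apply_moves([
  [0.65,-2,0,0,0],
  [0.65,-2,0,0,0],
  [0.65,-2,0,0,0],
  [0.65,-3,0,0,0],
  [0.65,-4,0,0,0],
  [0.65,-5,0,0,0],
  [0.65,-7,0,0,0],
  [0.65,0,0,0,0],
])

```text
t: 64.15
eef_pos: [431.1, -47.8, 89.0]
tcp_rot: [-0.18, 1.569, -0.255]
ft_force: [0.8, 0.2, -2.5]
opening: 0.46
```

```bash
python3 - <<'E'
from h import *
W=snap("wrist"); s=status.state(); print(s['eef_pos'],s['opening'],s['ft_force'],s['moment'])
ledge(W,105,125,s['eef_pos'][2]-1,140)
D=snap("side"); S=snap("scene"); asc(D,225,170,275,245); print(); 
E
```

```text
[430.94665604 -47.8064656   88.58731484] 0.4607351521009482 [-1.18918278  0.86768048 -1.10689285] [0.00746455 0.01015688 0.01196433]
rows cx,y,width
 [[437.2  51.6  43.4]
 [436.1  38.   43.5]
 [435.4  24.5  43.3]
 [434.3  10.9  43.8]
 [433.3  -3.   43.5]
 [432.2 -17.3  43.3]
 [431.3 -32.4  43.9]
 [430.4 -48.5  43.6]]
far [424.4  54.8  87.6] near [413.2 -62.8  87.6]
far [432.8  54.   87.6] near [423.1 -63.4  87.6]
far [441.8  53.4  87.6] near [433.6 -64.2  87.6]
far [450.3  52.8  87.6] near [443.4 -65.   87.6]
170 ++++#+++############################+#++++++++++++
171 +++################################++#+#++++++++++
172 ++++##############################+++###++++++++++
173 #+++##############################++++++++++++++++
174 #++++++###################++####++++++++++++++++++
175 ##++#+++#####++###########+++#++++++++---+++++++++
176 ####+++++###++++#############++++++---..--++++++++
177 #######+#+####################++++-......-++++++++
178 ############+########++#######++++-.......-+++++++
179 #############################++##++-......-+++++++
180 ##############################+
[... 2839 characters left out ...]
------------BBBB---OOOOOOO..............
233 --------------------------OOOOOOOOOOO.............
234 ------------------------OOOOOOOOOOOOO.............
235 ---------------------OOOOOOOOOOOOOOO..............
236 ---------------------.OOOOOOOOOO---...............
237 ---------------------.OOOOOOO---..................
238 --------------------..-------....................-
239 ---------------------.---.........................
240 ---------------------.............................
241 ---------------------.............................
242 ---------------------.............................
243 -----------------------...........................
244 -----------------------...........................
```

Request:
apply_moves([
  [0.65,-15,0,0,0],
  [0.65,-20,0,0,0],
  [0.65,-10,0,0,0],
  [0.65,0,0,0,-4.4],
  [0.65,0,0,0,0],
])

```text
t: 64.8
eef_pos: [430.7, -47.7, 133.1]
tcp_rot: [-0.222, 1.57, -0.219]
ft_force: [-0.5, 0.2, -2.7]
opening: 0.458
```

Request:
apply_moves([
  [0.65,0,17,20,0],
  [0.65,0,17,20,0],
  [0.65,0,17,20,0],
  [0.65,0,17,20,0],
  [0.65,0,17,20,0],
  [0.65,0,17,20,0],
  [0.65,0,17,20,0],
  [0.65,0,17,22,0],
  [0.65,0,0,0,0],
  [0.65,0,0,0,0],
])

```text
t: 65.8
eef_pos: [591.9, 88.6, 132.0]
tcp_rot: [-3.046, 1.569, -3.045]
ft_force: [0.1, -0.4, -2.3]
opening: 0.463
```

```bash
python3 - <<'E'
from h import *
W=snap("wrist"); s=status.state(); print(s['eef_pos'],s['opening'],s['ft_force'],s['moment'])
ledge(W,105,125,s['eef_pos'][2]-1,140)
E
```

```text
[591.6026335   88.29412793 132.26354927] 0.46108995374102435 [-0.05449854  0.50061076 -1.13030486] [-0.00576911 -0.03397666 -0.00424421]
rows cx,y,width
 [[590.4 188.8  43.4]
 [590.7 175.2  44. ]
 [590.7 161.7  44.3]
 [590.7 148.1  43.8]
 [590.7 134.3  43.4]
 [591.  120.   43.8]
 [591.  105.   43.8]
 [591.3  89.   43.5]]
far [577.5 190.5 131.3] near [575.3  72.8 131.3]
far [586.5 190.3 131.3] near [585.8  72.9 131.3]
far [594.9 190.9 131.3] near [595.6  73.  131.3]
far [603.9 190.5 131.3] near [606.1  72.9 131.3]
```

Level and held. Lower to the mat (114 mm), release, rise.

Request:
apply_moves([
  [0.65,35,0,0,0],
  [0.65,35,0,0,0],
  [0.65,20,0,0,0],
  [0.65,12,0,0,0],
  [0.65,5,0,0,0],
  [0.65,3,0,0,0],
  [0.65,2,0,0,0],
  [0.65,0,0,0,0],
  [0.65,0,0,0,0],
])

```text
t: 66.75
eef_pos: [592.8, 88.6, 21.7]
tcp_rot: [0.009, 1.57, 0.011]
ft_force: [1.1, 0.5, -2.1]
opening: 0.46
```

Request:
apply_moves([
  [0.65,1,0,0,0],
  [0.65,0.7,0,0,0],
  [0.65,0,0,0,0],
])

```text
t: 67.05
eef_pos: [592.5, 88.6, 19.4]
tcp_rot: [-0.003, 1.571, -0.001]
ft_force: [-0.2, -0.4, -1.9]
opening: 0.457
```

Request:
apply_moves([
  [0.65,1,0,0,0],
  [0.65,0.7,0,0,0],
  [0.65,0,0,0,0],
  [0.2,0,0,0,0],
  [0.2,0,0,0,0],
  [0.2,0,0,0,0],
  [0.2,0,0,0,0],
  [0.2,0,0,0,0],
  [0.2,0,0,0,0],
  [0.2,0,0,0,0],
])

```text
t: 68.05
eef_pos: [592.5, 88.5, 17.7]
tcp_rot: [0.037, 1.571, 0.039]
ft_force: [-0.2, -0.2, -0.3]
opening: 0.803
```

Request:
apply_moves([
  [0.2,-30,0,0,0],
  [0.2,-40,0,0,0],
  [0.2,-40,0,0,0],
  [0.2,-40,0,0,0],
  [0.2,-40,0,0,0],
  [0.2,0,0,-25,0],
  [0.2,0,-20,-25,0],
  [0.2,0,-20,-25,0],
  [0.2,0,-20,-25,0],
  [0.2,0,-20,0,0],
])

```text
t: 69.05
eef_pos: [490.0, 8.0, 207.9]
tcp_rot: [3.064, 1.57, 3.066]
ft_force: [-0.6, -0.2, 0.2]
opening: 0.797
```

Request:
apply_moves([
  [0.2,0,-20,0,0],
  [0.2,0,-20,0,0],
  [0.2,0,0,0,0],
  [0.2,0,0,0,0],
  [0.2,0,0,0,0],
])

```text
t: 69.55
eef_pos: [492.6, -31.0, 207.6]
tcp_rot: [2.033, 1.571, 2.035]
ft_force: [-0.2, 0.6, -0.1]
opening: 0.8
```

```bash
python3 - <<'E'
from h import *
import pickle
W=snap("wrist","wf.png",s=1.5); pickle.dump(W,open('wf.pkl','wb')); s=status.state(); print(s['eef_pos'],s['ft_force'])
ledge(W,105,125,17,140); ledge(W,4,20,48.5)
E
```

```text
[492.6348264  -30.92117832 207.63622528] [-0.60518663 -0.54742512  0.28077345]
rows cx,y,width
 [[589.6 175.   45.4]
 [589.6 152.4  46.4]
 [589.1 130.4  46.1]
 [590.2 109.2  46.1]
 [590.2  88.3  46.1]
 [590.5  67.6  46.2]
 [590.9  47.1  46.4]
 [590.4  26.5  46.6]]
far [575.1 179.2  17. ] near [575.8   7.1  17. ]
far [585.  180.3  17. ] near [585.8   7.4  17. ]
far [595.1 181.5  17. ] near [595.9   7.7  17. ]
far [605.4 182.9  17. ] near [606.2   8.1  17. ]
rows cx,y,width
 [[ 438.3   51.8   44.5]
 [ 436.9   31.3   44.8]
 [ 434.8   10.7   44.2]
 [ 433.6  -10.3   43.7]
 [ 432.7  -31.8   44.4]
 [ 430.5  -54.    45.3]
 [ 429.2  -77.2   43.9]
 [ 435.1 -101.3   30.2]]
far [422.3  56.1  48.5] near [416.5 -75.4  48.5]
far [432.1  54.6  48.5] near [ 423.7 -126.6   48.5]
far [441.9  54.3  48.5] near [ 434.8 -127.6   48.5]
far [451.5  54.   48.5] near [ 445.9 -128.7   48.5]
```

View pics/wf.png

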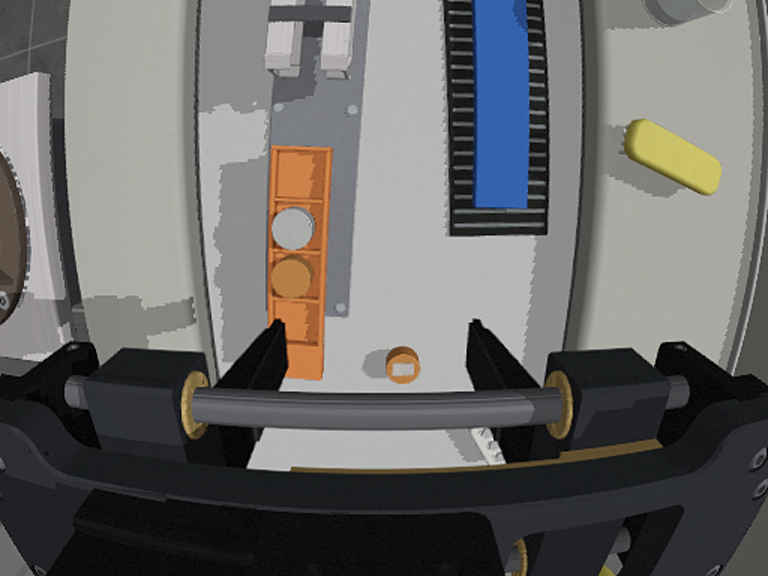

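Final view: the orange tray is on the shelf with both specimens inverted (plain undersides up) at (293,228) and (292,277). The blue tray is face-down on the mat at about (500,100), and the decoy disc is untouched. Handing in.

```bash
python3 - <<'E'
from h import *
print(env.job_done())
E
```

```text
the job is handed in; nothing more can be done
None
```

The job is handed in, with the two specimens that were present turned over and in the orange tray on the shelf. Those were the grey disc and the orange disc farthest to the robot's right; there was no black or red one. It took about 70 s of robot time, and the hand-in gives no verdict.

**Last checks:**
- **Orange tray:** it lies face-up on the shelf, about 153 mm out from the tunnel mouth. Both discs show plain undersides in their pockets.
- **Blue tray:** it lies face-down on the mat, within about 3 mm of the centre.
- **Crank:** I turned it to its stop, at 179.9° with about 17 N on the handle. I did not measure it again afterwards.
- **Timer and loupe:** the arm did not go near either one. I did not measure them at the end, and the last picture shows only part of the timer.

**Slips along the way, all mended:**
- I lifted off the orange tray before the jaws had closed on it, so I grasped it again.
- The pads slipped off the handle at about 50° of folding, so I finished by pushing it upright with the closed fingers.

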